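Charge a milling bottle with grinding balls

ROBOT

A 6-joint arm with a two-finger parallel gripper is mounted at the origin on the work surface. World frame = base frame: x ahead of the robot, y to its left, z up, the work surface at z = 0. Lengths are in m, angles in degrees, forces in N, time in s.
With the tool pointing down it reaches from about 0.275 to 0.85 m from the base axis. Payload 5.2 kg.
Tool frame: the origin (TCP) lies on the centre line of the jaws, within the pads' length; the fingertips stand 17 mm ahead of it and the grasp point (between the pads) lies 2 mm behind it (bot.finger_overhang is the distance from the TCP to the fingertips, in m); z points along the fingers, y is the direction in which the jaws open and shut (so a half turn about z gives the same grasp; the last joint's range is limited). The gripper opens to 85 mm and grips with 20 to 120 N. Pads are 22 mm wide; open, the fingers measure 114 mm over their backs; the gripper's body (76 mm by 85 mm) begins 54 mm behind the grasp point. The pads swing forward as they close: fully open they stand 13 mm farther back than shut.
Start: joints at [65.501, 14.817, 87.949, -0, 77.235, -11.62], TCP at [0.123, 0.536, 0.248] pointing down, gripper open.
Joint ranges: [-179.93, 179.93], [-52.35, 119.4], [10.71, 147.94], [-69.91, 249.91], [12.55, 155.21], [-178.61, 178.61]. Speed limits (degrees/s): [147.25, 147.25, 180, 180, 180, 180].

INTERFACE

Orientations are given as a 3x3 rotation matrix whose columns are the frame's x, y, z axes.
In Python, from plant import bot, optics gives the robot as it stands. The module is installed in compiled form; this text tells all that it offers.
- The arm moves only by the shell command python3 -m crank 'ROWS' [FORCE]. ROWS is JSON, a list of rows, each a list of 3 entries, a list of its own where there are three numbers: the closure, from -1 (fully open) to 1 (shut), then the shift along the tool's x, y, z in mm, then the turn about the tool's z in rad. In form: [[gripper, [tx, ty, tz], twist], ...]. A call has exactly 5 rows; each row shifts and turns the pose as measured when the row begins, along the tool's axes as they then stand; what a row does not reach is not made up. A row lasts 1/12 s, in which the tool goes at most 41.7 mm and 7.16 degrees, less where a joint would pass 70% of its speed; a pose out of reach is approached as far as the arm can. A call is refused whole if a number of a shift passes 41.7 or a number of a turn 0.125, either way. A call with a gripper value outside its range is refused whole. The fingers move at their own pace and stop on an object; FORCE is the grip in N (left out, the last holds). Time passes only in rows, so rows that do not move let the fingers close, or fill a call up. It gives the time, the measured TCP pose, the force and the opening at its end, in the units of the state.
- bot.observe(): the state, without advancing time (a new reading comes with each control period).
- optics.read_camera(name): name is "side" or "top" or "wrist"; returns the picture (480x640x3 uint8, red, green, blue); there is no depth.
- optics.camera_params(name): a dict with "fx", "fy", "cx", "cy" (pixels), "distortion" ([k1, k2, p1, p2, k3] as OpenCV has them; the pictures are not rectified), "world_to_cam" (4x4, takes a point from world to camera coordinates); the wrist camera has in their place "mount" (4x4, takes a point from camera to tool coordinates, whose origin is the TCP and whose axes are the flange's). Camera axes: x right, y up, looking along -z (the intrinsics and any distortion apply to the point x, -y, -z); pixel columns grow to the right and rows downward; lengths in m; the calibration is good to about 2 mm. A picture is of the moment at which its call begins: read the wrist's pose just before it. camera_params takes no time and is no camera call.
- bot.finish_job(): hands the job in, once; it reports no verdict.
Trained networks look in the newest picture that a camera, given by its name, has taken for a name from the list of things; names that differ only in an ending like _2 or _b are one class to them, and where a whole thing is asked for, a point or a joint stands for the part that bears it (a point fixed in the world has none). Each returns a list of dicts, best first, with "confidence" (0 to 1); they miss things now and then, are a little off and sometimes report something else, mostly with a low value. They report only what shows in the picture. A call takes as long as a camera call. They do not tell look-alikes from the thing itself.
- optics.look_for(name, camera): "point" ([x, y, z] in m, in world coordinates, good to about 4 mm: the middle of the surface that is visible of it).
- optics.tip_of(name, camera): "point" ([x, y, z] in m, in world coordinates, good to about 4 mm: a listed point, or the origin of a listed thing).
The state is a dict: "clock": time; "joint_positions": joint angles; "qd": joint speeds; "effort": joint torques, N m; "position": TCP position; "ee_rot": TCP orientation; "ft_force": force on the tool from outside, world axes, zero at the start; "moment": the same for the moment, N m; "grip_width": finger opening in m.
Only numpy, scipy, OpenCV 4.12 (cv2) and the standard library are available. Lean on these libraries where they do the work, as an engineer would, in place of code of your own. Each camera call takes 0.05 s, during which the arm holds its last target.

TASK

The white milling bottle is stuck on its side in the corner of the blue bin: work it free and stand it upright on the black mat, then set the yellow funnel in its mouth and pour every steel grinding ball from the two scoops through the funnel into the bottle, picking up any that go astray. When all are in, put the funnel back in its white dish and leave both scoops flat on the bench; do not disturb the timer or the red tip box.

Things in the scene. Friction and masses are not known exactly. Their poses are not given: they have to be found in the camera images.
- bin: open blue plastic bin, 230 x 190 mm outside, 55 mm high, walls and floor 4 mm, fixed; origin at the centre of its underside, x along the 230 mm side, z up. The bottle starts on its side in the +x +y corner: base against the +x wall, side against the +y wall, mouth towards the bin's -x, no room for a finger at the walls; pressed on top and dragged along -y it rolls, half as far as the fingers go
- bottle: white plastic bottle, open, loose, 0.16 kg, 125 mm tall: body 61 mm across its 16 flats (so it lies still) up to 85 mm from the base, a shoulder, then from 98 mm up a neck 51 mm across; mouth 43 mm inside, wall 4, base 6 mm. Origin at the centre of its underside, z along its axis to the mouth. Lying, its axis is 30.5 mm above what it lies on
- mat: black rubber mat, 160 x 160 x 3 mm, fixed on the bench; origin at the centre of its underside, x and y along its sides
- rest: white ceramic funnel dish, 58 mm outside and 50 mm inside diameter, 22 mm high with a 6 mm floor, fixed; the funnel stands in it on its stem; origin at the centre of its underside
- funnel: yellow plastic funnel, loose, 70 g, 84 mm high: stem 38 mm outside, 33 mm inside over the lowest 30 mm, then a cone to 112 mm across at the rim. Origin on its axis at the stem's lower end, z up. A grip lug stands outside the rim along its own +x. In its dish its origin is 6 mm above the bench; seated in the bottle it stands on 4 ribs at the stem, origin 101 mm above the bottle's base
- funnel_lug (a point): middle of the funnel's upright grip lug, 71 mm out from the axis along the funnel's x and 76 mm above its origin; the lug is 8 mm thick (across the funnel's y), 32 mm long radially, and reaches 10 mm above this point and 16 mm below it
- scoop_a: aluminium scoop, loose, 130 g: trough 94 mm long, 58 wide, 34 deep, front (+x) open; flat floor with an up-turned lip (14 degrees, last 28 mm); balls roll out when it is tipped nose down 35 to 55 degrees. Origin under mid-trough, x from handle to front, z up. Black handle bar 18 mm wide, 20 high, from 45 to 143 mm behind the origin, mid (94 mm behind) 36 mm up, back end raised 8 degrees
- scoop_a_lip (a point): middle of the scoop's open front edge, 47 mm ahead of the origin and 9 mm above its underside
- scoop_b: aluminium scoop, loose, 130 g: trough 94 mm long, 58 wide, 34 deep, front (+x) open; flat floor with an up-turned lip (14 degrees, last 28 mm); balls roll out when it is tipped nose down 35 to 55 degrees. Origin under mid-trough, x from handle to front, z up. Black handle bar 18 mm wide, 20 high, from 45 to 143 mm behind the origin, mid (94 mm behind) 36 mm up, back end raised 8 degrees
- scoop_b_lip (a point): middle of the scoop's open front edge, 47 mm ahead of the origin and 9 mm above its underside
- ball0: dark steel grinding ball, 14 mm in diameter, 11 g, loose; origin at its centre; rolls poorly and soon stops. Starts in scoop_a, or is absent
- ball1: dark steel grinding ball, 14 mm in diameter, 11 g, loose; origin at its centre; rolls poorly and soon stops. Starts in scoop_a, or is absent
- ball2: dark steel grinding ball, 14 mm in diameter, 11 g, loose; origin at its centre; rolls poorly and soon stops. Starts in scoop_a, or is absent
- ball3: dark steel grinding ball, 14 mm in diameter, 11 g, loose; origin at its centre; rolls poorly and soon stops. Starts in scoop_a, or is absent
- ball4: dark steel grinding ball, 14 mm in diameter, 11 g, loose; origin at its centre; rolls poorly and soon stops. Starts in scoop_b, or is absent
- ball5: dark steel grinding ball, 14 mm in diameter, 11 g, loose; origin at its centre; rolls poorly and soon stops. Starts in scoop_b, or is absent
- ball6: dark steel grinding ball, 14 mm in diameter, 11 g, loose; origin at its centre; rolls poorly and soon stops. Starts in scoop_b, or is absent
- ball7: dark steel grinding ball, 14 mm in diameter, 11 g, loose; origin at its centre; rolls poorly and soon stops. Starts in scoop_b, or is absent
- timer: small white bench timer, 62 x 68 x 16 mm, loose, to be left alone; origin at the centre of its underside
- tip_box: red box with a pink lid, 88 x 123 x 59 mm, loose, to be left alone; origin at the centre of its underside
- pipette: white and blue hand pipette lying on the bench, about 250 mm long and 40 mm wide, fixed; origin under its body
- tube_rack: white foam rack with small tubes, 115 x 235 mm and 47 mm high, fixed; origin at the centre of its underside
Things that resemble listed ones, but are neither listed nor needed, are in the scene too. Leave any purple or turquoise look-alike of the bottle alone.

How it is judged (in metres and radians):
On the way, in this order (a step that is already met when the one before it is completed fails the run):
1. the bottle stands upright on the mat, let go (angle between bottle's own z axis and vertical below 0.1 rad and x of bottle in the frame of mat between -0.08 and 0.08 m and y of bottle in the frame of mat between -0.08 and 0.08 m and height (world z) of bottle between -0.002 and 0.01 m and contact force between the fingers and bottle below 0.2 N and linear speed of bottle below 0.02 m/s), for 0.2 s.
2. the funnel sits in the mouth of the standing bottle, let go (angle between bottle's own z axis and vertical below 0.1 rad and x of bottle in the frame of mat between -0.08 and 0.08 m and y of bottle in the frame of mat between -0.08 and 0.08 m and height (world z) of bottle between -0.002 and 0.01 m and horizontal distance between funnel and bottle below 0.012 m and z of funnel in the frame of bottle between 0.09 and 0.108 m and angle between funnel's own z axis and vertical below 0.2 rad and contact force between the fingers and funnel below 0.2 N), for 0.2 s.
3. a scoop is tipped over the funnel while that sits in the bottle (horizontal distance between funnel and bottle below 0.012 m and z of funnel in the frame of bottle between 0.09 and 0.108 m and angle between funnel's own z axis and vertical below 0.2 rad and ((angle between scoop_a's own z axis and vertical above 0.35 rad and horizontal distance between scoop_a_lip and funnel below 0.07 m and z of scoop_a_lip in the frame of funnel above 0.05 m) or (angle between scoop_b's own z axis and vertical above 0.35 rad and horizontal distance between scoop_b_lip and funnel below 0.07 m and z of scoop_b_lip in the frame of funnel above 0.05 m))), for 0.1 s.
4. every ball is in the bottle, the funnel still sitting in its mouth (z of ball0 in the frame of bottle between 0 and 0.085 m and x of ball0 in the frame of bottle between -0.03 and 0.03 m and y of ball0 in the frame of bottle between -0.03 and 0.03 m and z of ball1 in the frame of bottle between 0 and 0.085 m and x of ball1 in the frame of bottle between -0.03 and 0.03 m and y of ball1 in the frame of bottle between -0.03 and 0.03 m and z of ball2 in the frame of bottle between 0 and 0.085 m and x of ball2 in the frame of bottle between -0.03 and 0.03 m and y of ball2 in the frame of bottle between -0.03 and 0.03 m and z of ball3 in the frame of bottle between 0 and 0.085 m and x of ball3 in the frame of bottle between -0.03 and 0.03 m and y of ball3 in the frame of bottle between -0.03 and 0.03 m and z of ball4 in the frame of bottle between 0 and 0.085 m and x of ball4 in the frame of bottle between -0.03 and 0.03 m and y of ball4 in the frame of bottle between -0.03 and 0.03 m and z of ball5 in the frame of bottle between 0 and 0.085 m and x of ball5 in the frame of bottle between -0.03 and 0.03 m and y of ball5 in the frame of bottle between -0.03 and 0.03 m and z of ball6 in the frame of bottle between 0 and 0.085 m and x of ball6 in the frame of bottle between -0.03 and 0.03 m and y of ball6 in the frame of bottle between -0.03 and 0.03 m and z of ball7 in the frame of bottle between 0 and 0.085 m and x of ball7 in the frame of bottle between -0.03 and 0.03 m and y of ball7 in the frame of bottle between -0.03 and 0.03 m and horizontal distance between funnel and bottle below 0.012 m and z of funnel in the frame of bottle between 0.09 and 0.108 m and angle between funnel's own z axis and vertical below 0.2 rad), for 0.2 s.
5. the funnel is back in its dish (horizontal distance between funnel and rest below 0.015 m and height (world z) of funnel below 0.02 m and angle between funnel's own z axis and vertical below 0.2 rad and contact force between the fingers and funnel below 0.2 N), for 0.2 s.
At the end, for the whole second after the job is handed in: The bottle stands upright (within 0.1 rad) with its axis over the mat, every ball that is present lies in the body of the bottle, the funnel stands in its dish (within 15 mm of its centre, within 0.2 rad of upright), both scoops stand level (within 0.15 rad) on the bench, and all is at rest (angle between bottle's own z axis and vertical below 0.1 rad and x of bottle in the frame of mat between -0.08 and 0.08 m and y of bottle in the frame of mat between -0.08 and 0.08 m and height (world z) of bottle between -0.002 and 0.01 m and z of ball0 in the frame of bottle between 0 and 0.085 m and x of ball0 in the frame of bottle between -0.03 and 0.03 m and y of ball0 in the frame of bottle between -0.03 and 0.03 m and z of ball1 in the frame of bottle between 0 and 0.085 m and x of ball1 in the frame of bottle between -0.03 and 0.03 m and y of ball1 in the frame of bottle between -0.03 and 0.03 m and z of ball2 in the frame of bottle between 0 and 0.085 m and x of ball2 in the frame of bottle between -0.03 and 0.03 m and y of ball2 in the frame of bottle between -0.03 and 0.03 m and z of ball3 in the frame of bottle between 0 and 0.085 m and x of ball3 in the frame of bottle between -0.03 and 0.03 m and y of ball3 in the frame of bottle between -0.03 and 0.03 m and z of ball4 in the frame of bottle between 0 and 0.085 m and x of ball4 in the frame of bottle between -0.03 and 0.03 m and y of ball4 in the frame of bottle between -0.03 and 0.03 m and z of ball5 in the frame of bottle between 0 and 0.085 m and x of ball5 in the frame of bottle between -0.03 and 0.03 m and y of ball5 in the frame of bottle between -0.03 and 0.03 m and z of ball6 in the frame of bottle between 0 and 0.085 m and x of ball6 in the frame of bottle between -0.03 and 0.03 m and y of ball6 in the frame of bottle between -0.03 and 0.03 m and z of ball7 in the frame of bottle between 0 and 0.085 m and x of ball7 in the frame of bottle between -0.03 and 0.03 m and y of ball7 in the frame of bottle between -0.03 and 0.03 m and horizontal distance between funnel and rest below 0.015 m and height (world z) of funnel below 0.02 m and angle between funnel's own z axis and vertical below 0.2 rad and angle between each of scoop_a, scoop_b's own z axis and vertical below 0.15 rad and height (world z) of each of scoop_a, scoop_b below 0.012 m and linear speed of each of scoop_a, scoop_b, bottle, funnel below 0.02 m/s); the robot touches nothing.
It fails at once if the timer is pushed more than 30 mm (distance of timer from where it was at the start of the episode above 0.03 m).
It fails at once if the tip box is pushed more than 30 mm (distance of tip_box from where it was at the start of the episode above 0.03 m).
Of ball0, ball1, ball2, ball3, ball4, ball5, ball6, ball7 only 5 to 8 are there at a start; the rules pass over those that are not, and their reading is None.
At some moment in a run one of scoop_a, scoop_b may be knocked a few centimetres aside while the robot is not near it.
It also fails if it takes over 210 s, if anything falls off the work surface, if the arm or the gripper's body presses on something with over 40 N, if the wrist force passes 120 N, or if a joint passes its speed limit or range.

## Working session

There is one attempt and no reset: what is moved stays moved. The work goes in short steps, Python scripts to look and compute and a shell command to move; the robot and the scene stay as the last step left them, time stands still between calls to the robot, and variables do not carry over. Pictures are saved under pics/ and viewed, and the job is handed in when it is done.

```bash
ls -la; mkdir -p pics; python3 - <<'E'
from plant import bot, optics
import cv2
print(bot.observe())
for n in ("side","top","wrist"):
    im=optics.read_camera(n); cv2.imwrite(f"pics/{n}0.png",im[:,:,::-1])
    print(n,{k:(v if not hasattr(v,'tolist') else v.tolist()) for k,v in optics.camera_params(n).items()})
E
```

```text
total 12
drwxr-xr-x  3 agent agent 4096 Dec  7 08:33 .
drwxr-xr-x 23 root  root  4096 Dec  7 08:33 ..
drwxr-xr-x  2 agent agent 4096 Dec  7 08:33 pics
{'clock': 0.0, 'joint_positions': array([ 6.55011419e+01,  1.48607569e+01,  8.80102789e+01, -1.48685977e-03,
        7.72347453e+01, -1.16217154e+01]), 'qd': array([ 0.03775995, -0.06641867,  0.05795276, -0.07979545, -0.07648058,
       -0.03776121]), 'effort': array([ 1.53275091e-04, -4.46018314e+01, -2.90572482e+01, -2.08853780e-04,
        1.18523804e-02, -5.40775420e-05]), 'position': array([0.12237135, 0.53571017, 0.24746619]), 'ee_rot': array([[-9.74851333e-01,  2.22854946e-01, -7.42553459e-04],
       [ 2.22855913e-01,  9.74849929e-01, -1.69050470e-03],
       [ 3.47140853e-04, -1.81347319e-03, -9.99998295e-01]]), 'ft_force': array([-0.44880519,  0.56673317,  0.01057315]), 'moment': array([0.00961608, 0.06487574, 0.00620306]), 'grip_width': 0.08554868126119639}
side {'fx': 524.4494514591745, 'fy': 524.4494514591745, 'cx': 326.69748482289003, 'cy': 234.52780580134765, 'distortion': [-0.033981089876967414, 0.0, 0.0, 0.0, 0.0], 'wo
[... 525 characters left out ...]
599107636779, 0.08344105198841385], [0.9816049810409847, -0.02436695074011707, 0.18936185705457378, -0.5020293549350292], [-0.18914573176130545, 0.010909178379282068, 0.9818884264434373, -1.3915511168630073], [0.0, 0.0, 0.0, 1.0]]}
wrist {'fx': 340.2119864856135, 'fy': 340.2119864856135, 'cx': 315.9597794102619, 'cy': 239.62644401936373, 'distortion': [-0.011929373102352876, 0.0, 0.0, 0.0, 0.0], 'mount': [[-0.0001460217871136477, 0.9477463725760757, 0.3190247513070506, 0.08151558044579627], [0.9999999887895749, 0.00014896519047946543, 1.5173012564076238e-05, 0.0005915364953198443], [-3.314341522748589e-05, 0.31902474994623836, -0.9477463837036004, -0.1255487924144719], [0.0, 0.0, 0.0, 1.0]]}
```

```bash
cat > h.py <<'E'
import numpy as np, cv2
from plant import bot, optics
def cam(n):
    p=optics.camera_params(n)
    K=np.array([[p['fx'],0,p['cx']],[0,p['fy'],p['cy']],[0,0,1]]); D=np.array(p['distortion'])
    if n=='wrist':
        s=bot.observe(); T=np.eye(4); T[:3,:3]=s['ee_rot']; T[:3,3]=s['position']
        W=np.linalg.inv(T@np.array(p['mount']))
    else: W=np.array(p['world_to_cam'])
    F=np.diag([1,-1,-1,1.]); return K,D,F@W
def proj(n,P,c=None):
    K,D,W=c or cam(n); P=np.atleast_2d(P).astype(float)
    r,_=cv2.Rodrigues(W[:3,:3]); return cv2.projectPoints(P,r,W[:3,3],K,D)[0].reshape(-1,2)
def ray(n,px,c=None):
    K,D,W=c or cam(n); u=cv2.undistortPoints(np.array(px,float).reshape(-1,1,2),K,D).reshape(-1,2)
    d=np.c_[u,np.ones(len(u))]@W[:3,:3]; o=-W[:3,:3].T@W[:3,3]; return o,d
def atz(n,px,z,c=None):
    o,d=ray(n,px,c); t=(z-o[2])/d[:,2]; return o+d*t[:,None]
def tri(obs): # list of (cam,px[,c])
    A=np.zeros((3,3));b=np.zeros(3)
    for ob in obs:
        o,d=ray(ob[0],[ob[1]],ob[2] if len(ob)>2 else None); d=d[0]/np.linalg.norm(d[0]); M=np.eye(3)-np.outer(d,d); A+=M;b+=M@o
    return np.linalg.solve(A,b)
def snap(n,f,crop=None,scale=1,marks=()):
    c=cam(n); im=np.ascontiguousarray(optics.read_camera(n)[:,:,::-1])
    x0=y0=0; v=im
    if crop: x0,y0,x1,y1=crop; v=im[y0:y1,x0:x1]
    v=cv2.resize(v,None,fx=scale,fy=scale,interpolation=cv2.INTER_CUBIC)
    for m in marks:
        q=(proj(n,m,c)[0]-[x0,y0])*scale; cv2.circle(v,(int(q[0]),int(q[1])),4,(255,0,255),1)
    cv2.imwrite('pics/'+f,v); return c
def tool(v): # world displacement (m) -> tool mm
    return (bot.observe()['ee_rot'].T@np.array(v))*1000
def st():
    s=bot.observe(); print('t',round(s['clock'],2),'pos',(s['position']*1000).round(1),'w',round(s['grip_width']*1000,1),'F',s['ft_force'].round(1),'yaw(x axis)',round(np.degrees(np.arctan2(s['ee_rot'][1,0],s['ee_rot'][0,0])),1), 'q',s['joint_positions'].round(0))
E
python3 - <<'E'
from h import *
for n in ("top","side"):
    optics.read_camera(n)
    for k in ("bin","bottle","mat","rest","funnel","funnel_lug","scoop_a","scoop_a_lip","ball0","timer","tip_box","tube_rack","pipette"):
        print(n,k,"TIP",[(np.round(d['point'],3).tolist(),round(d['confidence'],2)) for d in optics.tip_of(k,n)][:8])
snap("top","t1.png",(150,90,350,290),4)
snap("top","t2.png",(340,130,540,280),4)
st()
E
```

```text
top bin TIP [([0.514, 0.347, 0.001], 0.76), ([0.564, -0.404, 0.01], 0.52)]
top bottle TIP [([0.496, 0.507, 0.029], 0.84), ([0.267, 0.579, 0.034], 0.8), ([0.214, 0.386, 0.03], 0.59), ([0.639, 0.379, 0.035], 0.57), ([0.59, -0.085, -0.001], 0.22)]
top mat TIP [([0.526, 0.095, -0.002], 0.59)]
top rest TIP [([0.647, -0.264, 0.007], 0.71), ([0.541, -0.402, 0.012], 0.5), ([0.59, -0.087, -0.003], 0.49), ([0.624, -0.399, 0.008], 0.47)]
top funnel TIP [([0.59, -0.088, 0.005], 0.85), ([0.634, 0.383, 0.033], 0.32)]
top funnel_lug TIP [([0.531, -0.042, 0.085], 0.86)]
top scoop_a TIP [([0.576, -0.412, -0.0], 0.98), ([0.603, -0.262, -0.004], 0.89)]
top scoop_a_lip TIP [([0.646, -0.264, 0.007], 0.73)]
top ball0 TIP [([0.532, -0.045, 0.083], 0.7), ([0.574, -0.411, -0.001], 0.67), ([0.565, -0.404, 0.014], 0.58), ([0.545, -0.428, 0.008], 0.51), ([0.584, -0.271, 0.011], 0.49), ([0.568, -0.271, 0.013], 0.46), ([0.539, -0.405, 0.009], 0.44)]
top timer TIP [([0.418, -0.077, 0.002], 0.89)]
top tip_box TIP [([0.748, 0.256, 0.001], 0.65), ([0.637, 0.381, 0.033], 0.65)]
top tube_rack TIP [([0.776, -0.019, -0.0
[... 449 characters left out ...]
([0.589, -0.082, 0.012], 0.65)]
side funnel_lug TIP [([0.529, -0.048, 0.082], 0.77)]
side scoop_a TIP [([0.577, -0.41, -0.002], 0.63), ([0.599, -0.26, 0.001], 0.62)]
side scoop_a_lip TIP [([0.648, -0.259, 0.012], 0.65)]
side ball0 TIP [([0.567, -0.248, 0.009], 0.59), ([0.561, -0.404, 0.007], 0.39)]
side timer TIP [([0.422, -0.076, 0.002], 0.57)]
side tip_box TIP [([0.743, 0.257, 0.003], 0.7), ([0.566, -0.246, 0.01], 0.23)]
side tube_rack TIP [([0.775, -0.014, -0.001], 0.85)]
side pipette TIP [([0.716, -0.315, -0.001], 0.84), ([0.573, -0.41, -0.0], 0.57), ([0.745, 0.258, 0.007], 0.41)]
t 1.65 pos [122.6 536.2 248.3] w 85.7 F [-0.5 -0.4 -0.1] yaw(x axis) 167.1 q [ 66.  15.  88.  -0.  77. -12.]
```

```bash
python3 - <<'E'
from h import *
c=np.array([(137,338),(425,397),(350,745),(48,682)])/4+[150,90]
P=atz("top",c,0.055)[:,:2]; print(P.round(4))
ctr=P.mean(0); ux=(P[0]-P[3]+P[1]-P[2]); ux/=np.linalg.norm(ux); print('bin ctr',ctr,'x ang',np.degrees(np.arctan2(ux[1],ux[0])), np.linalg.norm(P-np.roll(P,1,0),axis=1))
uy=np.array([-ux[1],ux[0]])
# bottle expected: axis at y=91-30.5, base x=111
b=ctr+ux*0.111+uy*0.0605; m=b-ux*0.125; print('bottle base',b,'mouth',m)
mat=np.array([(510,411),(749,411),(750,647),(509,648)])/4+[150,90]
print('mat',atz("top",mat,0.003)[:,:2].round(4), atz("top",mat,0.003).mean(0))
o=np.array([(157,236),(88,350)])/4+[340,130]
print('funnel rim',atz("top",o,0.09))
print(proj('side',[[*b,.0345],[*m,.0345]]),proj('top',[[*b,.0345],[*m,.0345]]))
snap("side","s1.png",(270,160,430,300),5,[[*b,.0345],[*m,.0345]])
E
```

```text
[[0.6465 0.4104]
 [0.6032 0.2264]
 [0.3812 0.2741]
 [0.4256 0.4613]]
bin ctr [0.51412637 0.34305169] x ang -12.545736858977824 [0.22666412 0.18899649 0.2269888  0.19241302]
bottle base [0.63561776 0.37799583] mouth [0.5136024  0.40514819]
mat [[0.606  0.1754]
 [0.6021 0.0168]
 [0.4439 0.0212]
 [0.4472 0.178 ]] [0.52482173 0.09784427 0.003     ]
funnel rim [[ 0.58707901 -0.084414    0.09      ]
 [ 0.51538904 -0.03835015  0.09      ]]
[[354.16881997 205.49410192]
 [320.40313973 203.6497645 ]] [[198.53065173 180.47102083]
 [187.2217332  226.7957868 ]]
```

```bash
cat >> h.py <<'E'
def to(x,y,z,yaw=None):
    s=bot.observe(); d=s['ee_rot'].T@(np.array([x,y,z])/1000-s['position'])*1000
    out=d.round(1)
    m=''
    if yaw is not None:
        cur=np.degrees(np.arctan2(s['ee_rot'][1,0],s['ee_rot'][0,0])); e=(yaw-cur+180)%360-180
        m=f'dyaw world {e:.1f} deg -> twist {-np.radians(e):.3f} rad'
    print('tool shift',out,'rows>=',int(np.ceil(np.abs(out).max()/41.7)),m)
E
python3 -c "
from h import *
print(bot.finger_overhang); st(); to(582,390,140,167.45)"
```

```text
0.017
t 1.7 pos [122.6 536.2 248.3] w 85.2 F [-0.5  0.1 -0.8] yaw(x axis) 167.1 q [ 66.  15.  88.   0.  77. -12.]
tool shift [-480.5  -40.1  108.3] rows>= 12 dyaw world 0.3 deg -> twist -0.006 rad
```

```bash
python3 -m crank '[[1,[-38,-3,0],0],[1,[-38,-3,0],0],[1,[-38,-3,0],0],[1,[-38,-3,0],0],[1,[-38,-3,0],0]]' 60; python3 -m crank '[[1,[-38,-3,5],0],[1,[-38,-3,5],0],[1,[-38,-3,5],0],[1,[-38,-3,5],0],[1,[-38,-3,5],0]]'; python3 -c "
from h import *
st(); to(582,390,140,167.45)"
```

```text
clock: 2.12
position: [0.3021, 0.4811, 0.2485]
ee_rot: [[-0.978, 0.208, -0.003], [0.208, 0.978, 0.003], [0.003, 0.002, -1.0]]
ft_force: [-0.2, 0.6, -0.1]
grip_width: 0.0253
clock: 2.53
position: [0.4939, 0.4236, 0.2242]
ee_rot: [[-0.978, 0.208, 0.0], [0.208, 0.978, 0.006], [0.001, 0.006, -1.0]]
ft_force: [-0.5, 0.1, -0.5]
grip_width: -0.0002
t 2.53 pos [493.9 423.6 224.2] w -0.2 F [-0.5  0.1 -0.5] yaw(x axis) 168.0 q [ 31.  26.  75.   0.  79. -47.]
tool shift [-93.2 -15.1  84.1] rows>= 3 dyaw world -0.6 deg -> twist 0.010 rad
```

```bash
python3 -m crank '[[1,[-23,-4,20],0.01],[1,[-23,-4,20],0],[1,[-23,-4,20],0],[1,[-24,-3,24],0],[1,[0,0,0],0]]' 60; python3 -c "
from h import *
st(); to(582,390,100,167.45); snap('wrist','w1.png')"
```

```text
clock: 2.95
position: [0.5957, 0.3825, 0.1359]
ee_rot: [[-0.974, 0.226, 0.006], [0.226, 0.974, 0.007], [-0.005, 0.008, -1.0]]
ft_force: [-0.9, -0.3, -1.0]
grip_width: -0.0001
t 2.95 pos [595.7 382.5 135.9] w -0.1 F [-0.9 -0.3 -1. ] yaw(x axis) 166.9 q [ 24.  35.  72.   0.  72. -53.]
tool shift [15.2  3.9 35.8] rows>= 1 dyaw world 0.5 deg -> twist -0.009 rad
```

```bash
python3 -m crank '[[1,[6,7,10],-0.009],[1,[5,7,12],0],[1,[3,0,12],0],[1,[0,0,10],0],[1,[0,0,5],0]]' 60; python3 -c "
from h import *
st(); to(584,400,84,167.45)"
```

```text
clock: 3.42
position: [0.5812, 0.4078, 0.0905]
ee_rot: [[-0.977, 0.213, 0.012], [0.213, 0.977, 0.013], [-0.009, 0.015, -1.0]]
ft_force: [0.3, -0.7, 0.9]
grip_width: 0.0003
t 3.42 pos [581.2 407.8  90.5] w 0.3 F [ 0.3 -0.7  0.9] yaw(x axis) 167.7 q [ 26.  37.  75.   0.  67. -52.]
tool shift [-4.3 -7.1  6.4] rows>= 1 dyaw world -0.3 deg -> twist 0.005 rad
```

```bash
python3 -m crank '[[1,[-4,-7,4],0],[1,[0,0,3],0],[1,[0,0,3],0],[1,[0,0,2],0],[1,[0,0,2],0]]' 60; python3 -c "
from h import *
st(); to(584,400,84,167.45)"
```

```text
clock: 3.83
position: [0.5821, 0.4043, 0.0821]
ee_rot: [[-0.978, 0.208, 0.016], [0.209, 0.978, 0.018], [-0.012, 0.021, -1.0]]
ft_force: [-3.0, -2.8, 5.7]
grip_width: -0.0002
t 3.83 pos [582.1 404.3  82.1] w -0.2 F [-3.  -2.8  5.7] yaw(x axis) 168.0 q [ 26.  38.  76.   1.  65. -53.]
tool shift [-2.8 -3.8 -2. ] rows>= 1 dyaw world -0.5 deg -> twist 0.009 rad
```

```bash
python3 -m crank '[[1,[0,-6,2],0],[1,[0,-8,2],0],[1,[0,-8,2],0],[1,[0,-8,2],0],[1,[0,-8,2],0]]' 60; python3 -c "
from h import *
st(); to(584,400,84,167.45); snap('top','t3.png',(150,90,350,290),4)"
```

```text
clock: 4.25
position: [0.5756, 0.3727, 0.0824]
ee_rot: [[-0.978, 0.207, 0.027], [0.207, 0.978, 0.031], [-0.02, 0.036, -0.999]]
ft_force: [-5.4, 3.4, 13.5]
grip_width: -0.0002
t 4.25 pos [575.6 372.7  82.4] w -0.2 F [-5.4  3.4 13.5] yaw(x axis) 168.0 q [ 23.  35.  81.   1.  62. -55.]
tool shift [-2.6 28.5 -0.5] rows>= 1 dyaw world -0.6 deg -> twist 0.010 rad
```

```bash
python3 -m crank '[[1,[0,-7,1],0],[1,[0,-7,1],0],[1,[0,-5,1],0],[1,[0,0,-10],0],[1,[0,10,-10],0]]' 60; python3 -c "
from h import *
st(); snap('wrist','w2.png')"
```

```text
clock: 4.72
position: [0.5719, 0.3574, 0.0994]
ee_rot: [[-0.977, 0.21, 0.024], [0.211, 0.977, 0.029], [-0.017, 0.033, -0.999]]
ft_force: [0.3, 0.6, 0.4]
grip_width: -0.0002
t 4.72 pos [571.9 357.4  99.4] w -0.2 F [0.3 0.6 0.4] yaw(x axis) 167.8 q [ 22.  33.  82.   1.  63. -56.]
```

```bash
python3 -m crank '[[1,[0,12,0],0],[1,[0,10,4],0],[1,[0,0,6],0],[1,[0,0,6],0],[1,[0,0,3],0]]' 60; python3 -m crank '[[1,[0,-7,2],0],[1,[0,-8,2],0],[1,[0,-9,2],0],[1,[0,-9,2],0],[1,[0,-9,2],0]]' ; python3 -c "
from h import *
st()"
```

```text
clock: 5.18
position: [0.581, 0.3836, 0.0841]
ee_rot: [[-0.977, 0.209, 0.033], [0.21, 0.977, 0.033], [-0.025, 0.039, -0.999]]
ft_force: [-0.1, 0.1, 0.7]
grip_width: 0.0001
clock: 5.6
position: [0.5726, 0.3483, 0.0826]
ee_rot: [[-0.978, 0.206, 0.041], [0.208, 0.977, 0.047], [-0.031, 0.055, -0.998]]
ft_force: [-4.1, 1.2, 16.8]
grip_width: 0.0
t 5.6 pos [572.6 348.3  82.6] w 0.0 F [-4.1  1.2 16.8] yaw(x axis) 168.0 q [ 21.  33.  85.   2.  59. -58.]
```

```bash
python3 -m crank '[[-1,[0,0,-15],0],[-1,[0,0,-20],0],[-1,[0,0,-20],0],[-1,[0,0,-20],0],[-1,[0,0,0],0]]' 60; python3 -c "
from h import *
st(); snap('wrist','w3.png')"
```

```text
clock: 6.02
position: [0.5662, 0.3381, 0.1578]
ee_rot: [[-0.977, 0.209, 0.034], [0.21, 0.977, 0.043], [-0.025, 0.049, -0.998]]
ft_force: [0.8, 0.5, 1.0]
grip_width: 0.0605
t 6.02 pos [566.2 338.1 157.8] w 60.5 F [0.8 0.5 1. ] yaw(x axis) 167.8 q [ 20.  28.  81.   2.  68. -58.]
```

```bash
python3 - <<'E'
from h import *
p=atz('wrist',[(307.5,165),(306,260),(305.5,315)],0.0345); print(p.round(4))
# neck ring at y=181 top surface z~0.061
print(atz('wrist',[(307.5,181)],0.061), atz('wrist',[(307.5,147)],0.058))
optics.read_camera('wrist'); print(optics.tip_of('bottle','wrist'))
E
```

```text
[[0.5146 0.349  0.0345]
 [0.5858 0.3319 0.0345]
 [0.6342 0.3206 0.0345]]
[[0.52094584 0.3469221  0.061     ]] [[0.50053845 0.35155124 0.058     ]]
[{'point': [0.4934, 0.5048, 0.0348], 'confidence': 0.69}, {'point': [0.6186, 0.3187, 0.0337], 'confidence': 0.65}]
```

```bash
python3 -m crank '[[-1,[20,0,0],0],[-1,[20,0,0],0],[-1,[10,0,10],0],[-1,[0,0,10],0],[-1,[0,0,0],0]]' 60;  python3 -c "
from h import *
st();to(511,345.5,33,167)"
```

```text
clock: 6.58
position: [0.5109, 0.346, 0.1225]
ee_rot: [[-0.977, 0.212, 0.017], [0.212, 0.977, 0.035], [-0.009, 0.038, -0.999]]
ft_force: [-0.7, 0.6, -0.1]
grip_width: 0.085
t 6.58 pos [510.9 346.  122.5] w 85.0 F [-0.7  0.6 -0.1] yaw(x axis) 167.8 q [ 23.  27.  89.   2.  62. -56.]
tool shift [ 0.6 -3.9 89.4] rows>= 3 dyaw world -0.8 deg -> twist 0.013 rad
```

```bash
python3 -m crank '[[-1,[0,-1,18],0],[-1,[0,-1,20],0],[-1,[0,-1,20],0],[-1,[0,0,12],0],[-1,[0,0,8],0]]' 60;  python3 -c "
from h import *
st();to(511,345.5,33,167)"
```

```text
clock: 7.0
position: [0.5145, 0.3447, 0.0388]
ee_rot: [[-0.977, 0.212, 0.017], [0.212, 0.977, 0.034], [-0.009, 0.037, -0.999]]
ft_force: [-0.0, -0.3, 0.1]
grip_width: 0.0855
t 7.0 pos [514.5 344.7  38.8] w 85.5 F [-0.  -0.3  0.1] yaw(x axis) 167.7 q [ 23.  32.  93.   2.  53. -56.]
tool shift [ 3.6 -0.2  5.7] rows>= 1 dyaw world -0.7 deg -> twist 0.013 rad
```

```bash
python3 -m crank '[[-1,[5,0,5],0],[1,[0,0,1],0],[1,[0,0,0],0],[1,[0,0,0],0],[1,[0,0,0],0]]' 40;python3 -m crank '[[1,[0,0,0],0],[1,[0,0,0],0],[1,[0,0,0],0],[1,[0,0,0],0],[1,[0,0,0],0]]' 40;  python3 -c "
from h import *
st();snap('wrist','w4.png')"
```

```text
clock: 7.42
position: [0.5086, 0.3444, 0.0292]
ee_rot: [[-0.977, 0.213, 0.01], [0.213, 0.976, 0.031], [-0.003, 0.033, -0.999]]
ft_force: [-0.3, 0.6, -2.2]
grip_width: 0.0513
clock: 7.83
position: [0.5087, 0.3449, 0.0308]
ee_rot: [[-0.977, 0.213, 0.012], [0.213, 0.976, 0.032], [-0.005, 0.034, -0.999]]
ft_force: [0.3, -0.1, -2.3]
grip_width: 0.0512
t 7.83 pos [508.7 344.9  30.8] w 51.2 F [ 0.3 -0.1 -2.3] yaw(x axis) 167.7 q [ 23.  33.  94.   2.  52. -56.]
```

```bash
python3 -m crank '[[1,[0,0,-6],0],[1,[0,0,-10],0],[1,[0,0,-14],0],[1,[0,0,-14],0],[1,[0,0,-14],0]]' 20;python3 -m crank '[[1,[0,0,-15],0],[1,[0,0,-15],0],[1,[0,0,-15],0],[1,[0,0,-15],0],[1,[0,0,-10],0]]' 20;  python3 -c "
from h import *
st();snap('wrist','w5.png');snap('side','s2.png',(250,100,450,260),4)"
```

```text
clock: 8.3
position: [0.5069, 0.3423, 0.0901]
ee_rot: [[-0.977, 0.213, 0.008], [0.213, 0.977, 0.03], [-0.001, 0.031, -1.0]]
ft_force: [0.4, -0.5, -1.7]
grip_width: 0.0511
clock: 8.72
position: [0.5078, 0.3404, 0.1703]
ee_rot: [[-0.977, 0.213, 0.015], [0.213, 0.976, 0.033], [-0.008, 0.036, -0.999]]
ft_force: [-0.3, 0.2, -1.3]
grip_width: 0.0514
t 8.72 pos [507.8 340.4 170.3] w 51.4 F [-0.3  0.2 -1.3] yaw(x axis) 167.7 q [ 23.  23.  87.   2.  68. -56.]
```

```bash
python3 - <<'E'
from h import *
# same relative pose: compute with current cam but z offset
s=bot.observe(); 
# w5 image: rim top (318,357), low (318,290), axis z = tcp+2..4mm
for dz in (2,4):
    z=s['position'][2]+dz/1000
    for px,o in (((318,357),.0255),((318,290),-.0255)):
        p=atz('wrist',[px],z+o)[0]; print(dz,(s['ee_rot'].T@(p-s['position'])*1000).round(1))
E
```

```text
2 [  5.9   1.3 -27.5]
2 [ 5.5  1.6 23.5]
4 [  7.4   1.3 -29.5]
4 [ 6.5  1.6 21.5]
```

```bash
python3 -m crank '[[1,[0,0,25],0],[1,[0,0,30],0],[1,[0,0,30],0],[1,[0,0,20],0],[1,[0,0,15],0]]' 20;python3 -m crank '[[1,[0,0,5],0],[1,[0,0,3],0],[1,[0,0,2],0],[1,[0,0,1],0],[1,[0,0,0],0]]' 20;  python3 -c "
from h import *
st()"
```

```text
clock: 9.23
position: [0.5143, 0.3462, 0.0519]
ee_rot: [[-0.977, 0.213, 0.029], [0.214, 0.976, 0.039], [-0.02, 0.044, -0.999]]
ft_force: [-1.5, -2.6, 0.4]
grip_width: 0.0509
clock: 9.65
position: [0.5121, 0.345, 0.0363]
ee_rot: [[-0.977, 0.213, 0.022], [0.214, 0.976, 0.035], [-0.014, 0.039, -0.999]]
ft_force: [-1.6, -0.6, -0.4]
grip_width: 0.0503
t 9.65 pos [512.1 345.   36.3] w 50.3 F [-1.6 -0.6 -0.4] yaw(x axis) 167.6 q [ 23.  32.  94.   2.  52. -56.]
```

```bash
python3 -m crank '[[1,[1,0,4],0],[1,[0,0,2],0],[-1,[0,0,0],0],[-1,[0,0,0],0],[-1,[0,0,0],0]]' 20;  python3 -c "
from h import *
st();snap('wrist','w6.png')"
```

```text
clock: 10.07
position: [0.5133, 0.3469, 0.0332]
ee_rot: [[-0.977, 0.213, 0.028], [0.214, 0.976, 0.038], [-0.019, 0.043, -0.999]]
ft_force: [0.5, -0.6, -0.1]
grip_width: 0.0839
t 10.07 pos [513.3 346.9  33.2] w 83.9 F [ 0.5 -0.6 -0.1] yaw(x axis) 167.7 q [ 23.  33.  94.   2.  51. -56.]
```

```bash
python3 - <<'E'
from h import *
s=bot.observe(); 
for px,z in (((316,308),.060),((316,362),.061)):
        p=atz('wrist',[px],z)[0]; print(p,(s['ee_rot'].T@(p-s['position'])*1000).round(1))
E
```

```text
[0.48847991 0.35176341 0.06      ] [ 24.8   0.6 -27.3]
[0.50876369 0.34729739 0.061     ] [  4.1   0.6 -27.8]
```

```bash
python3 -m crank '[[-1,[12,0,0],0],[-1,[12,0,0],0],[-1,[4,0,0],0],[-1,[0,0,0],0],[-1,[0,0,0],0]]' 20;  python3 - <<'E'
from h import *
st();snap('wrist','w7.png')
E
```

```text
clock: 10.53
position: [0.4824, 0.3538, 0.0329]
ee_rot: [[-0.977, 0.212, 0.028], [0.213, 0.976, 0.038], [-0.02, 0.044, -0.999]]
ft_force: [-0.2, 1.2, -0.5]
grip_width: 0.0853
t 10.53 pos [482.4 353.8  32.9] w 85.3 F [-0.2  1.2 -0.5] yaw(x axis) 167.7 q [ 25.  31.  97.   2.  49. -54.]
```

```bash
python3 - <<'E'
from h import *
s=bot.observe(); 
for px,z in (((316,378),.060),((316,355),.013)):
        p=atz('wrist',[px],z)[0]; print(p,(s['ee_rot'].T@(p-s['position'])*1000).round(1))
E
```

```text
[0.4851993  0.35258085 0.06      ] [ -3.4   0.6 -27. ]
[0.51250367 0.34875076 0.013     ] [-30.    0.6  20.5]
```

```bash
python3 - <<'E'
from h import *
s=bot.observe(); R=s['ee_rot']; t=s['position']
for mx in (-8,-4,0,4,8,12):
    base=t+R@np.array([mx,0.6,0])/1000
    o=[]
    for dz in (25.5,21.5,-21.5,-25.5):
        q=base.copy(); q[2]=.0345+dz/1000; o.append(proj('wrist',q)[0][1].round(0))
    print(mx,o)
E
```

```text
-8 [np.float64(389.0), np.float64(381.0), np.float64(317.0), np.float64(313.0)]
-4 [np.float64(380.0), np.float64(372.0), np.float64(310.0), np.float64(306.0)]
0 [np.float64(371.0), np.float64(364.0), np.float64(303.0), np.float64(299.0)]
4 [np.float64(362.0), np.float64(355.0), np.float64(296.0), np.float64(292.0)]
8 [np.float64(353.0), np.float64(345.0), np.float64(288.0), np.float64(284.0)]
12 [np.float64(343.0), np.float64(336.0), np.float64(281.0), np.float64(277.0)]
```

```bash
python3 - <<'E'
from h import *
snap('side','s3.png',(250,100,450,260),4)
E
python3 -m crank '[[-1,[-7,0,0],0],[-1,[-6,0,0],0],[1,[0,0,0],0],[1,[0,0,0],0],[1,[0,0,0],0]]' 20;python3 -m crank '[[1,[0,0,0],0],[1,[0,0,0],0],[1,[4,0,-4],0],[1,[8,0,-8],0],[1,[10,0,-10],0]]' 20;  python3 - <<'E'
from h import *
st();snap('wrist','w8.png');snap('side','s4.png',(250,100,450,260),4)
E
```

```text
clock: 11.05
position: [0.4993, 0.3504, 0.0334]
ee_rot: [[-0.976, 0.214, 0.031], [0.215, 0.976, 0.039], [-0.022, 0.045, -0.999]]
ft_force: [0.8, -0.6, -0.1]
grip_width: 0.0518
clock: 11.47
position: [0.4756, 0.3532, 0.0537]
ee_rot: [[-0.976, 0.216, 0.027], [0.217, 0.975, 0.037], [-0.018, 0.042, -0.999]]
ft_force: [-0.4, 0.2, -1.9]
grip_width: 0.0502
t 11.47 pos [475.6 353.2  53.7] w 50.2 F [-0.4  0.2 -1.9] yaw(x axis) 167.5 q [ 25.  29.  97.   2.  52. -53.]
```

```bash
python3 -m crank '[[1,[0,0,-15],0],[1,[0,0,-25],0],[1,[0,0,-25],0],[1,[0,0,-30],0],[1,[0,0,-30],0]]' 20;  python3 - <<'E'
from h import *
st();snap('wrist','w9.png');snap('side','s5.png',(250,100,450,260),4)
E
```

```text
clock: 11.98
position: [0.464, 0.3477, 0.178]
ee_rot: [[-0.977, 0.212, 0.014], [0.212, 0.977, 0.031], [-0.007, 0.034, -0.999]]
ft_force: [0.8, 0.3, -2.6]
grip_width: 0.0503
t 11.98 pos [464.  347.7 178. ] w 50.3 F [ 0.8  0.3 -2.6] yaw(x axis) 167.8 q [ 25.  20.  91.   1.  68. -53.]
```

```bash
python3 -m crank '[[1,[-6,0,15],0],[1,[-6,0,22],0],[1,[-6,0,22],0],[1,[-6,0,20],0],[1,[-2,0,8],0]]' 20;  python3 - <<'E'
from h import *
st();snap('side','s6.png',(250,100,450,260),4)
E
```

```text
clock: 12.5
position: [0.4971, 0.3492, 0.0996]
ee_rot: [[-0.977, 0.208, 0.037], [0.209, 0.977, 0.042], [-0.028, 0.049, -0.998]]
ft_force: [0.1, -0.0, -2.1]
grip_width: 0.05
t 12.5 pos [497.1 349.2  99.6] w 50.0 F [ 0.1 -0.  -2.1] yaw(x axis) 167.9 q [ 24.  27.  93.   2.  57. -55.]
```

```bash
python3 -m crank '[[1,[0,0,7],0],[1,[-6,0,0],0],[1,[-6,0,0],0],[1,[-6,0,0],0],[1,[-8,0,-8],0]]' 20;  python3 - <<'E'
from h import *
st();snap('side','s7.png',(250,100,450,260),4)
E
```

```text
clock: 12.97
position: [0.5044, 0.3475, 0.0968]
ee_rot: [[-0.978, 0.207, -0.001], [0.207, 0.977, 0.043], [0.009, 0.042, -0.999]]
ft_force: [-10.3, 3.7, 1.1]
grip_width: 0.0501
t 12.97 pos [504.4 347.5  96.8] w 50.1 F [-10.3   3.7   1.1] yaw(x axis) 168.1 q [ 23.  28.  91.   3.  60. -57.]
```

```bash
python3 -m crank '[[1,[-4,0,-12],0],[1,[-6,0,-18],0],[1,[-9,0,-20],0],[1,[-12,0,-18],0],[1,[-14,0,-16],0]]' 20;  python3 - <<'E'
from h import *
st();snap('side','s8.png',(250,100,450,260),4)
E
```

```text
clock: 13.43
position: [0.546, 0.3365, 0.1869]
ee_rot: [[-0.979, 0.202, -0.006], [0.201, 0.979, 0.044], [0.014, 0.042, -0.999]]
ft_force: [1.0, -0.0, -1.3]
grip_width: 0.0497
t 13.43 pos [546.  336.5 186.9] w 49.7 F [ 1.  -0.  -1.3] yaw(x axis) 168.4 q [ 20.  26.  80.   3.  73. -59.]
```

```bash
python3 -m crank '[[1,[10,0,12],0],[1,[10,0,18],0],[1,[9,0,18],0],[1,[2,0,14],0],[1,[0,0,4],0]]' 20; python3 - <<'E'
from h import *
st()
E
python3 -m crank '[[1,[-7,0,0],0],[1,[-10,0,-4],0],[1,[-11,0,-6],0],[1,[-11,0,-7],0],[1,[-11,0,-7],0]]' 20;   python3 - <<'E'
from h import *
st();snap('side','s9.png',(250,100,450,260),4)
E
```

```text
clock: 13.9
position: [0.5272, 0.347, 0.1323]
ee_rot: [[-0.979, 0.205, 0.024], [0.206, 0.977, 0.053], [-0.012, 0.057, -0.998]]
ft_force: [-0.6, -0.2, -2.1]
grip_width: 0.05
t 13.9 pos [527.2 347.  132.3] w 50.0 F [-0.6 -0.2 -2.1] yaw(x axis) 168.1 q [ 22.  27.  87.   3.  63. -57.]
clock: 14.32
position: [0.5779, 0.3351, 0.1589]
ee_rot: [[-0.979, 0.202, 0.022], [0.203, 0.978, 0.053], [-0.011, 0.056, -0.998]]
ft_force: [1.2, 0.2, -0.8]
grip_width: 0.0498
t 14.32 pos [577.9 335.1 158.9] w 49.8 F [ 1.2  0.2 -0.8] yaw(x axis) 168.3 q [ 19.  29.  80.   3.  69. -60.]
```

```bash
python3 -m crank '[[1,[15,0,0],0],[1,[20,0,0],0],[1,[18,0,5],0],[1,[5,0,10],0],[1,[0,0,10],0]]' 20; python3 - <<'E'
from h import *
st();to(517,345,112)
E
```

```text
clock: 14.78
position: [0.53, 0.3479, 0.1418]
ee_rot: [[-0.977, 0.208, 0.042], [0.21, 0.976, 0.059], [-0.029, 0.066, -0.997]]
ft_force: [0.4, 0.2, -2.0]
grip_width: 0.0497
t 14.78 pos [530.  347.9 141.8] w 49.7 F [ 0.4  0.2 -2. ] yaw(x axis) 167.9 q [ 22.  26.  87.   2.  63. -57.]
tool shift [13.  -7.5 29. ] rows>= 1
```

```bash
python3 -m crank '[[1,[7,-4,6],0],[1,[6,-4,9],0],[1,[2,0,9],0],[1,[0,0,5],0],[1,[0,0,0],0]]' 20; python3 - <<'E'
from h import *
st();to(517,345,112);snap('side','s10.png',(250,100,450,260),4)
E
```

```text
clock: 15.2
position: [0.5139, 0.3456, 0.1098]
ee_rot: [[-0.977, 0.207, 0.043], [0.209, 0.976, 0.06], [-0.03, 0.067, -0.997]]
ft_force: [-1.1, -0.5, -0.1]
grip_width: 0.0499
t 15.2 pos [513.9 345.6 109.8] w 49.9 F [-1.1 -0.5 -0.1] yaw(x axis) 167.9 q [ 22.  26.  92.   3.  58. -57.]
tool shift [-3.2  0.2 -2.1] rows>= 1
```

```bash
python3 -m crank '[[1,[6,0,-6],0],[1,[8,0,0],0],[1,[6,0,0],0],[1,[0,0,6],0],[1,[0,0,9],0]]' 20; python3 - <<'E'
from h import *
st();snap('side','s11.png',(250,100,450,260),4)
E
```

```text
clock: 15.67
position: [0.4962, 0.3518, 0.1041]
ee_rot: [[-0.977, 0.207, 0.05], [0.21, 0.976, 0.062], [-0.036, 0.072, -0.997]]
ft_force: [-0.1, 0.1, -1.6]
grip_width: 0.0499
t 15.67 pos [496.2 351.8 104.1] w 49.9 F [-0.1  0.1 -1.6] yaw(x axis) 167.9 q [ 24.  26.  94.   3.  56. -56.]
```

```bash
python3 -m crank '[[1,[0,0,10],0],[1,[0,0,6],0],[1,[-6,0,0],0],[1,[-10,0,-2],0],[1,[-12,0,-3],0]]' 20; python3 - <<'E'
from h import *
st();snap('side','s12.png',(250,100,450,260),4)
E
```

```text
clock: 16.13
position: [0.5066, 0.3486, 0.0831]
ee_rot: [[-0.978, 0.208, 0.01], [0.208, 0.976, 0.061], [0.003, 0.062, -0.998]]
ft_force: [-27.3, 12.7, 7.1]
grip_width: 0.0498
t 16.13 pos [506.6 348.6  83.1] w 49.8 F [-27.3  12.7   7.1] yaw(x axis) 168.0 q [ 22.  29.  92.   4.  57. -57.]
```

```bash
python3 -m crank '[[1,[-4,0,-7],0],[1,[-5,0,-7],0],[1,[-6,0,-7],0],[1,[-7,0,-7],0],[1,[-8,0,-7],0]]' 20; python3 - <<'E'
from h import *
st();snap('side','s13.png',(250,100,450,260),4)
E
```

```text
clock: 16.6
position: [0.52, 0.3437, 0.1128]
ee_rot: [[-0.978, 0.208, -0.033], [0.206, 0.977, 0.062], [0.045, 0.054, -0.998]]
ft_force: [-13.5, 4.0, 4.2]
grip_width: 0.0499
t 16.6 pos [520.  343.7 112.8] w 49.9 F [-13.5   4.    4.2] yaw(x axis) 168.1 q [ 21.  29.  88.   4.  64. -59.]
```

```bash
python3 -m crank '[[1,[-8,0,-7],0],[1,[-8,0,-7],0],[1,[-9,0,-7],0],[1,[-9,0,-6],0],[1,[-9,0,-6],0]]' 20; python3 - <<'E'
from h import *
st();snap('side','s14.png',(250,100,450,260),4)
E
```

```text
clock: 17.07
position: [0.5503, 0.3368, 0.1452]
ee_rot: [[-0.976, 0.207, -0.069], [0.203, 0.977, 0.067], [0.082, 0.051, -0.995]]
ft_force: [-6.9, 0.7, 4.3]
grip_width: 0.0497
t 17.07 pos [550.3 336.8 145.2] w 49.7 F [-6.9  0.7  4.3] yaw(x axis) 168.3 q [ 19.  30.  80.   5.  72. -61.]
```

```bash
python3 -m crank '[[1,[-10,0,-5],0],[1,[-10,0,-5],0],[1,[-10,0,-4],0],[1,[-10,0,-4],0],[1,[-10,0,-3],0]]' 20; python3 - <<'E'
from h import *
st();snap('side','s15.png',(250,100,450,260),4)
E
```

```text
clock: 17.53
position: [0.5995, 0.3255, 0.1686]
ee_rot: [[-0.975, 0.207, -0.08], [0.202, 0.977, 0.07], [0.093, 0.052, -0.994]]
ft_force: [-2.9, 0.4, 1.4]
grip_width: 0.0501
t 17.53 pos [599.5 325.5 168.6] w 50.1 F [-2.9  0.4  1.4] yaw(x axis) 168.3 q [ 17.  33.  72.   5.  79. -63.]
```

```bash
python3 -m crank '[[1,[-8,0,-2],0],[1,[-8,0,-1],0],[1,[-8,0,0],0],[1,[0,0,-15],0],[1,[0,0,-25],0]]' 20; python3 - <<'E'
from h import *
st();snap('side','s16.png',(250,100,450,260),4);to(540,115,210,168)
E
```

```text
clock: 18.0
position: [0.6306, 0.3143, 0.2053]
ee_rot: [[-0.974, 0.21, -0.085], [0.205, 0.976, 0.068], [0.097, 0.049, -0.994]]
ft_force: [0.7, 0.4, -2.7]
grip_width: 0.0497
t 18.0 pos [630.6 314.3 205.3] w 49.7 F [ 0.7  0.4 -2.7] yaw(x axis) 168.1 q [ 15.  34.  64.   5.  85. -64.]
tool shift [  50.  -214.4   -4.9] rows>= 6 dyaw world -0.1 deg -> twist 0.002 rad
```

```bash
python3 -m crank '[[1,[8,-25,-2],0],[1,[10,-38,0],0],[1,[10,-38,0],0],[1,[10,-38,0],0],[1,[10,-38,0],0]]' 20; python3 - <<'E'
from h import *
st();to(535,100,180,168)
E
```

```text
clock: 18.47
position: [0.5557, 0.1521, 0.206]
ee_rot: [[-0.978, 0.201, -0.059], [0.197, 0.978, 0.073], [0.072, 0.06, -0.996]]
ft_force: [0.3, -2.1, -1.7]
grip_width: 0.0501
t 18.47 pos [555.7 152.1 206. ] w 50.1 F [ 0.3 -2.1 -1.7] yaw(x axis) 168.6 q [  2.  21.  86.   4.  77. -78.]
tool shift [  8.1 -56.7  23.3] rows>= 2 dyaw world -0.6 deg -> twist 0.011 rad
```

```bash
python3 -m crank '[[1,[4,-28,4],0],[1,[4,-25,10],0],[1,[0,-5,10],0],[1,[0,0,10],0],[1,[0,0,0],0]]' 20; python3 - <<'E'
from h import *
st();to(535,100,130,168);snap('side','s17.png',(270,130,430,300),4);snap('wrist','w10.png')
E
```

```text
clock: 18.88
position: [0.5322, 0.0872, 0.1663]
ee_rot: [[-0.977, 0.208, -0.052], [0.205, 0.977, 0.067], [0.065, 0.055, -0.996]]
ft_force: [-1.8, 0.2, -2.4]
grip_width: 0.0501
t 18.88 pos [532.2  87.2 166.3] w 50.1 F [-1.8  0.2 -2.4] yaw(x axis) 168.2 q [ -5.  19.  94.   4.  70. -84.]
tool shift [-2.5 11.1 36.9] rows>= 1 dyaw world -0.2 deg -> twist 0.003 rad
```

```bash
python3 -m crank '[[1,[0,8,10],0],[1,[0,0,12],0],[1,[0,0,8],0],[1,[-2,0,4],0],[1,[-3,0,3],0]]' 20; python3 - <<'E'
from h import *
st();snap('side','s18.png',(270,130,430,300),4)
E
```

```text
clock: 19.4
position: [0.5423, 0.1011, 0.1312]
ee_rot: [[-0.978, 0.204, -0.042], [0.201, 0.977, 0.068], [0.055, 0.058, -0.997]]
ft_force: [0.5, -0.9, -2.3]
grip_width: 0.0496
t 19.4 pos [542.3 101.1 131.2] w 49.6 F [ 0.5 -0.9 -2.3] yaw(x axis) 168.4 q [ -3.  22.  95.   4.  65. -83.]
```

```bash
python3 -m crank '[[1,[10,0,3],0],[1,[10,0,4],0],[1,[0,0,5],0],[1,[0,0,4],0],[1,[0,0,4],0]]' 20; python3 - <<'E'
from h import *
st();snap('side','s19.png',(270,130,430,300),4)
E
```

```text
clock: 19.87
position: [0.5324, 0.1059, 0.1208]
ee_rot: [[-0.979, 0.201, -0.017], [0.2, 0.978, 0.065], [0.03, 0.06, -0.998]]
ft_force: [1.3, -1.8, 13.4]
grip_width: 0.0497
t 19.87 pos [532.4 105.9 120.8] w 49.7 F [ 1.3 -1.8 13.4] yaw(x axis) 168.5 q [ -3.  21.  98.   4.  62. -83.]
```

```bash
python3 -m crank '[[1,[-2,0,2],0],[1,[0,0,1],0],[-1,[0,0,0],0],[-1,[0,0,0],0],[-1,[0,0,0],0]]' 20; python3 - <<'E'
from h import *
st();snap('side','s20.png',(270,130,430,300),4);snap('wrist','w11.png')
E
```

```text
clock: 20.33
position: [0.5363, 0.1057, 0.1206]
ee_rot: [[-0.98, 0.201, -0.01], [0.2, 0.978, 0.064], [0.022, 0.061, -0.998]]
ft_force: [0.8, 0.6, 0.5]
grip_width: 0.0832
t 20.33 pos [536.3 105.7 120.6] w 83.2 F [0.8 0.6 0.5] yaw(x axis) 168.5 q [ -3.  21.  98.   4.  61. -83.]
```

```bash
python3 -m crank '[[-1,[0,0,-12],0],[-1,[0,0,-20],0],[-1,[0,0,-20],0],[-1,[0,0,-20],0],[-1,[5,10,-15],0]]' 20; python3 -m crank '[[1,[10,25,0],0],[1,[10,30,0],0],[1,[10,22,10],0],[1,[4,10,25],0],[1,[0,0,25],0]]' 20; python3 - <<'E'
from h import *
st();to(480,218,50,168)
E
```

```text
clock: 20.85
position: [0.531, 0.1099, 0.2051]
ee_rot: [[-0.979, 0.203, -0.023], [0.201, 0.978, 0.064], [0.036, 0.058, -0.998]]
ft_force: [0.7, 0.2, 0.2]
grip_width: 0.0855
clock: 21.27
position: [0.5209, 0.21, 0.161]
ee_rot: [[-0.979, 0.205, -0.001], [0.205, 0.976, 0.067], [0.015, 0.066, -0.998]]
ft_force: [-0.4, -0.9, 0.7]
grip_width: 0.0255
t 21.27 pos [520.9 210.  161. ] w 25.5 F [-0.4 -0.9  0.7] yaw(x axis) 168.2 q [  8.  19.  95.   4.  66. -72.]
tool shift [ 40.   -7.9 111.3] rows>= 3 dyaw world -0.2 deg -> twist 0.003 rad
```

```bash
python3 -m crank '[[1,[15,-4,20],0],[1,[15,-4,25],0],[1,[10,-4,25],0],[1,[0,0,25],0],[1,[0,0,15],0]]' 20; python3 - <<'E'
from h import *
st();to(480,218,50,168)
E
```

```text
clock: 21.68
position: [0.476, 0.2164, 0.0452]
ee_rot: [[-0.98, 0.201, -0.001], [0.201, 0.977, 0.068], [0.014, 0.066, -0.998]]
ft_force: [0.4, 0.3, -0.9]
grip_width: 0.0005
t 21.68 pos [476.  216.4  45.2] w 0.5 F [ 0.4  0.3 -0.9] yaw(x axis) 168.4 q [ 10.  25. 107.   5.  48. -72.]
tool shift [-3.5  2.6 -4.7] rows>= 1 dyaw world -0.4 deg -> twist 0.007 rad
```

```bash
python3 -m crank '[[1,[0,14,0],0],[1,[0,10,0],0],[1,[0,8,0],0],[1,[0,8,0],0],[1,[0,8,0],0]]' 20; python3 - <<'E'
from h import *
st()
E
```

```text
clock: 22.1
position: [0.4773, 0.244, 0.042]
ee_rot: [[-0.981, 0.19, -0.025], [0.189, 0.982, 0.028], [0.03, 0.023, -0.999]]
ft_force: [-4.0, -42.3, 11.4]
grip_width: -0.0002
t 22.1 pos [477.3 244.   42. ] w -0.2 F [ -4.  -42.3  11.4] yaw(x axis) 169.1 q [ 14.  27. 103.   2.  51. -67.]
```

```bash
python3 -m crank '[[1,[0,6,0],0],[1,[0,6,0],0],[1,[0,5,0],0],[1,[0,0,0],0],[1,[0,-15,0],0]]' 20; python3 - <<'E'
from h import *
st();snap('top','t4.png',(230,130,430,280),4)
optics.read_camera('top')
for k in('bottle','funnel','funnel_lug','rest'): print(k,[(np.round(d['point'],4).tolist(),round(d['confidence'],2)) for d in optics.tip_of(k,'top')][:5])
optics.read_camera('side')
for k in('bottle','funnel','funnel_lug','rest'): print(k,[(np.round(d['point'],4).tolist(),round(d['confidence'],2)) for d in optics.tip_of(k,'side')][:5])
E
```

```text
clock: 22.52
position: [0.4759, 0.2281, 0.0438]
ee_rot: [[-0.982, 0.183, -0.037], [0.183, 0.983, -0.005], [0.035, -0.012, -0.999]]
ft_force: [1.4, 0.9, 0.5]
grip_width: -0.0002
t 22.52 pos [475.9 228.1  43.8] w -0.2 F [1.4 0.9 0.5] yaw(x axis) 169.4 q [ 13.  27. 103.   0.  52. -66.]
bottle [([0.4952, 0.5045, 0.0315], 0.9), ([0.5296, 0.1131, 0.0038], 0.87), ([0.2639, 0.5766, 0.0342], 0.63), ([0.5426, -0.4055, 0.0101], 0.19)]
funnel [([0.5927, -0.0889, 0.0044], 0.55)]
funnel_lug [([0.5322, -0.046, 0.0848], 0.63)]
rest [([0.5886, -0.0844, 0.0], 0.45)]
bottle [([0.2168, 0.3825, 0.0305], 0.69), ([0.27, 0.5704, 0.0274], 0.64), ([0.5304, 0.1086, 0.0016], 0.56)]
funnel [([0.5884, -0.0836, 0.0088], 0.81), ([0.4224, -0.0717, 0.0017], 0.33)]
funnel_lug [([0.5299, -0.0478, 0.0823], 0.87)]
rest [([0.5921, -0.0838, 0.0007], 0.59)]
```

```bash
python3 - <<'E'
from h import *
f=lambda a,b:(230+a/4,130+b/4)
print('mouth',atz('top',[f(285,320)],.128), 'rim',atz('top',[f(597,236)],.09),'lug ends top',atz('top',[f(527,352),f(552,308)],.092))
snap('side','s21.png',(290,200,410,300),6)
E
```

```text
mouth [[0.52964056 0.11101507 0.128     ]] rim [[ 0.58707901 -0.084414    0.09      ]] lug ends top [[ 0.51372813 -0.03749879  0.092     ]
 [ 0.54121499 -0.05413676  0.092     ]]
```

```bash
python3 - <<'E'
from h import *
f=lambda a,b:(230+a/4,130+b/4)
g=lambda a,b:(290+a/6,200+b/6)
print('mouth',tri([('top',f(285,320)),('side',g(281,109))]), 'rim',tri([('top',f(597,236)),('side',g(455,363))]), 'lug outer top', tri([('top',f(527,352)),('side',g(292,317))]))
E
```

```text
mouth [0.53262052 0.11101952 0.12553497] rim [ 0.59067886 -0.08486398  0.08807385] lug outer top [ 0.51799853 -0.03785746  0.08947813]
```

```bash
python3 -m crank '[[-0.2,[0,0,-30],0],[-0.2,[0,0,-35],0.06],[-0.2,[0,0,-35],0.1],[-0.2,[0,-10,-30],0.1],[-0.2,[0,-20,-20],0.1]]' 60; python3 - <<'E'
from h import *
st();to(528,-45,150,147)
E
```

```text
clock: 23.53
position: [0.4651, 0.2021, 0.193]
ee_rot: [[-0.849, 0.525, -0.053], [0.526, 0.85, -0.008], [0.041, -0.035, -0.999]]
ft_force: [0.1, -0.1, -0.4]
grip_width: 0.0512
t 23.53 pos [465.1 202.1 193. ] w 51.2 F [ 0.1 -0.1 -0.4] yaw(x axis) 148.2 q [ 11.  15.  96.   0.  72. -48.]
tool shift [-185.2 -175.5   41.6] rows>= 5 dyaw world -1.2 deg -> twist 0.021 rad
```

```bash
python3 -m crank '[[-0.2,[-26,-25,0],0.02],[-0.2,[-26,-25,0],0],[-0.2,[-26,-25,0],0],[-0.2,[-26,-25,0],0],[-0.2,[-26,-25,0],0]]' 60; python3 -m crank '[[-0.2,[-20,-20,5],0],[-0.2,[-16,-16,5],0],[-0.2,[-8,-8,5],0],[-0.2,[-4,-4,5],0],[-0.2,[0,0,0],0]]' 60; python3 - <<'E'
from h import *
st();to(528,-45,130,147)
E
```

```text
clock: 23.95
position: [0.5086, 0.026, 0.201]
ee_rot: [[-0.841, 0.539, -0.038], [0.54, 0.842, -0.006], [0.029, -0.025, -0.999]]
ft_force: [0.8, -0.6, 0.0]
grip_width: 0.0514
clock: 24.37
position: [0.5243, -0.0503, 0.1805]
ee_rot: [[-0.837, 0.546, -0.035], [0.546, 0.838, -0.008], [0.025, -0.026, -0.999]]
ft_force: [-0.1, 0.2, 0.5]
grip_width: 0.0509
t 24.37 pos [524.3 -50.3 180.5] w 50.9 F [-0.1  0.2  0.5] yaw(x axis) 146.9 q [-17.  17.  95.  -1.  70. -73.]
tool shift [-1.4  7.8 50.3] rows>= 2 dyaw world 0.1 deg -> twist -0.002 rad
```

```bash
python3 -m crank '[[-0.5,[-1,7,15],0],[-0.5,[0,1,15],0],[-0.5,[0,0,15],0],[-0.5,[0,0,5],0],[-0.5,[0,0,0],0]]' 60; python3 - <<'E'
from h import *
st();to(528,-45,80,147);c=snap('wrist','w12.png')
optics.read_camera('wrist'); print(optics.tip_of('funnel_lug','wrist'),optics.tip_of('funnel','wrist'))
E
```

```text
clock: 24.78
position: [0.5271, -0.038, 0.1289]
ee_rot: [[-0.839, 0.543, -0.035], [0.543, 0.84, -0.005], [0.027, -0.023, -0.999]]
ft_force: [-0.1, 0.1, -0.6]
grip_width: 0.0643
t 24.78 pos [527.1 -38.  128.9] w 64.3 F [-0.1  0.1 -0.6] yaw(x axis) 147.1 q [-16.  20.  99.  -1.  63. -72.]
tool shift [-5.9 -4.2 48.9] rows>= 2 dyaw world -0.1 deg -> twist 0.001 rad
[{'point': [0.5298, -0.0436, 0.0831], 'confidence': 0.89}] [{'point': [0.5889, -0.0807, 0.0055], 'confidence': 0.79}]
```

```bash
python3 - <<'E'
from h import *
s=bot.observe()
p=atz('wrist',[(309,264),(310,328)],.092); print(p.round(4), ((p-s['position'])@s['ee_rot']*1000).round(1))
E
```

```text
[[ 0.5151 -0.0351  0.092 ]
 [ 0.5473 -0.0556  0.092 ]] [[ 12.8  -2.9  39.2]
 [-25.4  -2.6  38.4]]
```

```bash
python3 -m crank '[[-0.5,[-2,-3,14],0],[-0.5,[0,0,16],0],[-0.5,[0,0,12],0],[-0.5,[0,0,6],0],[-0.5,[0,0,2],0]]' 60; python3 - <<'E'
from h import *
st();to(528,-45,80,147);c=snap('wrist','w13.png')
E
```

```text
clock: 25.4
position: [0.5319, -0.0442, 0.0855]
ee_rot: [[-0.839, 0.543, -0.019], [0.544, 0.839, -0.01], [0.01, -0.019, -1.0]]
ft_force: [0.5, -0.1, -0.4]
grip_width: 0.064
t 25.4 pos [531.9 -44.2  85.5] w 64.0 F [ 0.5 -0.1 -0.4] yaw(x axis) 147.1 q [-16.  23. 101.  -1.  57. -73.]
tool shift [ 2.7 -2.7  5.6] rows>= 1 dyaw world -0.1 deg -> twist 0.001 rad
```

```bash
python3 -m crank '[[-0.5,[4,-2,5],0],[-0.5,[0,0,2],0],[1,[0,0,0],0],[1,[0,0,0],0],[1,[0,0,0],0]]' 80; python3 -m crank '[[1,[0,0,0],0],[1,[0,0,-3],0],[1,[0,0,-6],0],[1,[0,0,-12],0],[1,[0,0,-15],0]]' 80; python3 - <<'E'
from h import *
st();c=snap('side','s22.png',(270,130,430,300),4)
E
```

```text
clock: 25.87
position: [0.5284, -0.0441, 0.0806]
ee_rot: [[-0.839, 0.543, -0.015], [0.544, 0.839, -0.011], [0.006, -0.017, -1.0]]
ft_force: [-0.2, -0.0, 0.5]
grip_width: 0.0285
clock: 26.28
position: [0.527, -0.0431, 0.1162]
ee_rot: [[-0.839, 0.543, -0.021], [0.544, 0.839, -0.009], [0.012, -0.019, -1.0]]
ft_force: [-0.6, -0.3, -1.0]
grip_width: 0.0067
t 26.28 pos [527.  -43.1 116.2] w 6.7 F [-0.6 -0.3 -1. ] yaw(x axis) 147.1 q [-16.  21. 100.  -1.  60. -73.]
```

```bash
python3 -m crank '[[1,[0,0,-20],0],[1,[0,0,-25],0],[1,[0,0,-25],0],[1,[0,0,-25],0],[1,[0,0,-20],0]]' 80; python3 - <<'E'
from h import *
st();to(470.4,151.7,235,147)
E
```

```text
clock: 26.75
position: [0.5282, -0.0415, 0.2361]
ee_rot: [[-0.839, 0.543, -0.023], [0.544, 0.839, -0.009], [0.014, -0.02, -1.0]]
ft_force: [0.6, -0.3, -1.1]
grip_width: 0.0064
t 26.75 pos [528.2 -41.5 236.1] w 6.4 F [ 0.6 -0.3 -1.1] yaw(x axis) 147.1 q [-16.  14.  91.  -1.  76. -73.]
tool shift [153.5 130.8   0.7] rows>= 4 dyaw world -0.1 deg -> twist 0.001 rad
```

```bash
python3 -m crank '[[1,[12,10,0],0],[1,[22,19,0],0],[1,[26,22,0],0],[1,[26,22,0],0],[1,[26,22,0],0]]' 80; python3 -m crank '[[1,[20,18,0],0],[1,[12,10,0],0],[1,[5,4,0],0],[1,[0,0,0],0],[1,[0,0,0],0]]' 80; python3 - <<'E'
from h import *
st();to(470.4,151.7,225,147); s=bot.observe(); a=s['position']+s['ee_rot']@[-.073,-.0012,.0746]
print('est funnel origin',a)
c=snap('side','s23.png',(270,130,430,300),4);c=snap('wrist','w14.png'); snap('top','t5.png',(230,130,430,280),4)
E
```

```text
clock: 27.17
position: [0.4913, 0.0962, 0.2427]
ee_rot: [[-0.833, 0.553, -0.005], [0.553, 0.833, -0.015], [-0.004, -0.015, -1.0]]
ft_force: [-0.4, 1.0, -0.5]
grip_width: 0.0066
clock: 27.58
position: [0.4744, 0.1512, 0.2429]
ee_rot: [[-0.838, 0.546, -0.004], [0.546, 0.837, -0.013], [-0.004, -0.013, -1.0]]
ft_force: [0.2, -0.2, -0.5]
grip_width: 0.007
t 27.58 pos [474.4 151.2 242.9] w 7.0 F [ 0.2 -0.2 -0.5] yaw(x axis) 146.9 q [  5.  10.  95.  -1.  75. -51.]
tool shift [ 3.7 -1.5 17.9] rows>= 1 dyaw world 0.1 deg -> twist -0.002 rad
est funnel origin [0.53457633 0.10937573 0.16862559]
```

```bash
python3 - <<'E'
from h import *
a=np.array([0.5346,0.1094,0.1686])
print(proj('side',[a+[0,0,.084],a]),'meas (338.75,183),(338.75,207.5)')
q=proj('top',[a+[0,0,.084]])[0]; e=proj('top',[a+[0,-.056,.084]])[0]; print((q-[230,130])*4,(e-[230,130])*4)
print('mouth from side at y=.111', proj('side',[[.5326,.111,.1255],[.5296,.111,.128]]))
f=lambda a,b:(230+a/4,130+b/4); g=lambda a,b:(270+a/4,130+b/4)
print('dish',tri([('top',f(583,266)),('side',g(378,600))]),atz('top',[f(583,266)],.022))
E
```

```text
[[337.5383629  181.15285416]
 [337.03706853 206.19370857]] meas (338.75,183),(338.75,207.5)
[282.52189177 261.77672308] [384.32593388 259.36073415]
mouth from side at y=.111 [[336.08955668 218.35141506]
 [335.15200216 217.68592167]]
dish [ 0.58926676 -0.08331055  0.01969559] [[ 0.58469808 -0.08279781  0.022     ]]
```

```bash
python3 -m crank '[[1,[3.5,-1,8],0],[1,[0,0,10],0],[1,[0,0,8],0],[1,[0,0,0],0],[1,[0,0,0],0]]' 80; python3 - <<'E'
from h import *
st();s=bot.observe(); a=s['position']+s['ee_rot']@[-.073,-.0012,.0746]
print('est funnel origin',a)
c=snap('side','s24.png',(290,150,390,260),6)
E
```

```text
clock: 28.15
position: [0.4717, 0.1476, 0.213]
ee_rot: [[-0.833, 0.553, -0.005], [0.553, 0.833, -0.013], [-0.003, -0.014, -1.0]]
ft_force: [0.6, -0.1, 0.3]
grip_width: 0.0067
t 28.15 pos [471.7 147.6 213. ] w 6.7 F [ 0.6 -0.1  0.3] yaw(x axis) 146.4 q [  5.  11.  98.  -1.  71. -51.]
est funnel origin [0.53142239 0.10524049 0.13867379]
```

```bash
python3 -m crank '[[1,[5,3,-4],0],[1,[0,0,0],0],[1,[0,0,0],0],[1,[0,0,0],0],[1,[0,0,0],0]]' 80; python3 - <<'E'
from h import *
st();s=bot.observe(); a=s['position']+s['ee_rot']@[-.073,-.0012,.0746]
print('est funnel origin',a)
c=snap('side','s25.png',(290,150,390,260),6);snap('top','t6.png',(270,140,370,240),6)
E
```

```text
clock: 28.62
position: [0.4694, 0.1537, 0.2182]
ee_rot: [[-0.833, 0.553, -0.004], [0.553, 0.833, -0.013], [-0.004, -0.013, -1.0]]
ft_force: [0.4, -0.6, -0.8]
grip_width: 0.0066
t 28.62 pos [469.4 153.7 218.2] w 6.6 F [ 0.4 -0.6 -0.8] yaw(x axis) 146.5 q [  6.  11.  98.  -1.  72. -51.]
est funnel origin [0.52927541 0.11134597 0.14385859]
```

```bash
python3 - <<'E'
from h import *
for y in (.107,.109,.111,.113):
    th=np.linspace(-np.pi,0,181)
    c=proj('top',np.c_[.530+.056*np.cos(th),y+.056*np.sin(th),np.full(181,.1439+.084)])
    print(y,((c-[270,140])*6)[:,0].max())
E
```

```text
0.107 341.9930918456357
0.109 336.64134990284185
0.111 331.289463062991
0.113 325.937427175699
```

```bash
python3 -m crank '[[1,[-1,-0.7,3],0],[1,[0,0,4],0],[1,[0,0,4],0],[1,[0,0,0],0],[1,[0,0,0],0]]' 80; python3 - <<'E'
from h import *
st();s=bot.observe(); a=s['position']+s['ee_rot']@[-.073,-.0012,.0746]
print('est funnel origin',a)
E
```

```text
clock: 29.13
position: [0.4698, 0.1521, 0.2058]
ee_rot: [[-0.833, 0.553, -0.005], [0.553, 0.833, -0.013], [-0.004, -0.014, -1.0]]
ft_force: [0.2, 0.7, -1.0]
grip_width: 0.007
t 29.13 pos [469.8 152.1 205.8] w 7.0 F [ 0.2  0.7 -1. ] yaw(x axis) 146.4 q [  5.  11.  99.  -1.  70. -51.]
est funnel origin [0.52958476 0.10973123 0.13145691]
```

```bash
python3 -m crank '[[1,[0,0,4],0],[1,[0,0,4],0],[1,[0,0,4],0],[1,[0,0,0],0],[1,[0,0,0],0]]' 80; python3 - <<'E'
from h import *
st();s=bot.observe(); a=s['position']+s['ee_rot']@[-.073,-.0012,.0746]
print('est funnel origin',a)
c=snap('side','s26.png',(290,150,390,260),6);
E
```

```text
clock: 29.55
position: [0.4695, 0.1518, 0.192]
ee_rot: [[-0.833, 0.553, -0.006], [0.553, 0.833, -0.013], [-0.003, -0.014, -1.0]]
ft_force: [-0.1, -0.4, -1.3]
grip_width: 0.0064
t 29.55 pos [469.5 151.8 192. ] w 6.4 F [-0.1 -0.4 -1.3] yaw(x axis) 146.4 q [  5.  12. 100.  -1.  68. -51.]
est funnel origin [0.52922711 0.10943499 0.1176143 ]
```

```bash
python3 -m crank '[[1,[0,0,4],0],[1,[0,0,4],0],[1,[0,0,4],0],[1,[0,0,3],0],[1,[0,0,0],0]]' 80; python3 - <<'E'
from h import *
st();s=bot.observe(); a=s['position']+s['ee_rot']@[-.073,-.0012,.0746]
print('est funnel origin',a)
c=snap('side','s27.png',(290,150,390,260),6);
E
```

```text
clock: 30.02
position: [0.4705, 0.1527, 0.179]
ee_rot: [[-0.833, 0.553, -0.001], [0.553, 0.833, -0.011], [-0.005, -0.01, -1.0]]
ft_force: [-1.4, -0.4, 2.6]
grip_width: 0.0067
t 30.02 pos [470.5 152.7 179. ] w 6.7 F [-1.4 -0.4  2.6] yaw(x axis) 146.4 q [  5.  13. 101.  -1.  66. -51.]
est funnel origin [0.53057614 0.11049827 0.10480745]
```

```bash
python3 -m crank '[[0,[0,0,0],0],[0,[0,0,0],0],[0,[0,0,0],0],[0,[5,0,0],0],[0,[5,0,-10],0]]' 80;python3 -m crank '[[0,[0,0,-20],0],[0,[0,0,-25],0],[0,[0,0,-25],0],[0,[0,0,-20],0],[0,[0,0,0],0]]' 80; python3 - <<'E'
from h import *
st();
c=snap('side','s28.png',(270,150,430,390),3);snap('top','t7.png',(270,120,540,280),3)
for n in('top','side'):
    for k in('bottle','funnel','funnel_lug','scoop_a','scoop_a_lip'): print(n,k,[(np.round(d['point'],4).tolist(),round(d['confidence'],2)) for d in optics.tip_of(k,n)][:5])
E
```

```text
clock: 30.48
position: [0.4613, 0.1578, 0.1868]
ee_rot: [[-0.833, 0.554, -0.004], [0.554, 0.833, -0.012], [-0.004, -0.012, -1.0]]
ft_force: [0.3, -0.5, -0.5]
grip_width: 0.0428
clock: 30.9
position: [0.4579, 0.1605, 0.2827]
ee_rot: [[-0.833, 0.553, -0.008], [0.553, 0.833, -0.012], [-0.0, -0.015, -1.0]]
ft_force: [0.2, 0.3, 0.7]
grip_width: 0.0427
t 30.9 pos [457.9 160.5 282.7] w 42.7 F [0.2 0.3 0.7] yaw(x axis) 146.4 q [  7.   7.  93.  -1.  81. -50.]
top bottle [([0.496, 0.5087, 0.0322], 0.77), ([0.2637, 0.577, 0.0341], 0.76), ([0.2142, 0.3819, 0.0279], 0.57)]
top funnel [([0.5295, 0.1034, 0.1054], 0.85)]
top funnel_lug []
top scoop_a [([0.5718, -0.4088, 0.0033], 0.95)]
top scoop_a_lip [([0.6458, -0.2612, 0.0068], 0.6)]
side bottle [([0.2684, 0.5735, 0.0258], 0.86), ([0.4885, 0.5065, 0.0289], 0.77), ([0.2164, 0.3852, 0.0345], 0.64), ([0.5324, 0.1085, 0.0036], 0.59)]
side funnel [([0.53, 0.1101, 0.1066], 0.83)]
side funnel_lug [([0.47, 0.1504, 0.1794], 0.89)]
side scoop_a [([0.5996, -0.2572, 0.0008], 0.89), ([0.5734, -0.4137, -0.003], 0.6), ([0.4705, 0.1465, 0.1795], 0.48)]
side scoop_a_lip [([0.6482, -0.2604, 0.0114], 0.77)]
```

```bash
for i in 1; do python3 -m crank '[[0,[0,0,0],0.125],[0,[0,0,0],0.125],[0,[0,0,0],0.125],[0,[0,0,0],0.125],[0,[0,0,0],0.125]]' 80; done; python3 -m crank '[[0,[0,0,0],0.125],[0,[0,0,0],0.125],[0,[0,0,0],0.125],[0,[0,0,0],0.125],[0,[0,0,0],0.125]]' 80;python3 -m crank '[[0,[0,0,0],0.125],[0,[0,0,0],0.125],[0,[0,0,0],0.125],[0,[0,0,0],0.125],[0,[0,0,0],0.125]]' 80;python3 -m crank '[[0,[0,0,0],0.125],[0,[0,0,0],0.125],[0,[0,0,0],0.125],[0,[0,0,0],0.125],[0,[0,0,0],0.125]]' 80; python3 - <<'E'
from h import *
st();to(464,-263,160,2)
E
```

```text
clock: 31.92
position: [0.4563, 0.1598, 0.2767]
ee_rot: [[-0.347, 0.938, -0.018], [0.938, 0.347, -0.013], [-0.007, -0.021, -1.0]]
ft_force: [-0.9, 0.7, -0.0]
grip_width: 0.0425
clock: 32.33
position: [0.4563, 0.1596, 0.276]
ee_rot: [[0.267, 0.963, -0.019], [0.963, -0.268, -0.014], [-0.018, -0.014, -1.0]]
ft_force: [0.3, 0.5, 0.3]
grip_width: 0.0424
clock: 32.75
position: [0.4562, 0.1595, 0.2752]
ee_rot: [[0.78, 0.625, -0.02], [0.625, -0.781, -0.014], [-0.024, -0.002, -1.0]]
ft_force: [0.4, 0.3, -0.6]
grip_width: 0.0425
clock: 33.17
position: [0.4562, 0.1593, 0.2745]
ee_rot: [[0.999, 0.05, -0.021], [0.05, -0.999, -0.014], [-0.022, 0.013, -1.0]]
ft_force: [0.0, 0.3, 0.3]
grip_width: 0.0426
t 33.17 pos [456.2 159.3 274.5] w 42.6 F [0.  0.3 0.3] yaw(x axis) 2.9 q [ 6.  8. 93. -1. 80. 94.]
tool shift [-10.8 420.7 120.2] rows>= 11 dyaw world -0.9 deg -> twist 0.015 rad
```

```bash
python3 -m crank '[[0,[-1,38,0],0],[0,[-1,41,0],0],[0,[-1,41,0],0],[0,[-1,41,0],0],[0,[-1,41,0],0]]' 80; python3 -m crank '[[0,[-1,41,5],0],[0,[-1,41,5],0],[0,[-1,41,10],0],[0,[-1,38,15],0],[0,[-1,22,15],0]]' 80; python3 - <<'E'
from h import *
st();to(464,-263,160,2)
E
```

```text
clock: 33.58
position: [0.46, -0.0405, 0.2763]
ee_rot: [[0.998, 0.054, -0.02], [0.054, -0.998, -0.01], [-0.021, 0.009, -1.0]]
ft_force: [2.2, 0.7, 0.1]
grip_width: 0.0426
clock: 34.0
position: [0.4644, -0.2312, 0.232]
ee_rot: [[0.999, 0.052, -0.012], [0.052, -0.999, -0.017], [-0.012, 0.016, -1.0]]
ft_force: [-0.0, -0.5, 0.0]
grip_width: 0.043
t 34.0 pos [ 464.4 -231.2  232. ] w 43.0 F [-0.  -0.5  0. ] yaw(x axis) 3.0 q [-38.  12.  93.  -1.  74.  49.]
tool shift [-1.1 30.5 72.5] rows>= 2 dyaw world -1.0 deg -> twist 0.017 rad
```

```bash
python3 -m crank '[[0,[0,14,15],0.017],[0,[0,12,20],0],[0,[0,5,20],0],[0,[0,0,15],0],[0,[0,0,0],0]]' 80; python3 - <<'E'
from h import *
st();c=snap('wrist','w15.png')
print([(np.round(d['point'],4).tolist(),round(d['confidence'],2)) for k in ('scoop_a','scoop_a_lip') for d in optics.tip_of(k,'wrist')])
E
```

```text
clock: 34.42
position: [0.4628, -0.2732, 0.1561]
ee_rot: [[1.0, 0.024, -0.014], [0.024, -1.0, -0.016], [-0.014, 0.016, -1.0]]
ft_force: [-0.7, 0.2, -0.6]
grip_width: 0.0427
t 34.42 pos [ 462.8 -273.2  156.1] w 42.7 F [-0.7  0.2 -0.6] yaw(x axis) 1.4 q [-42.  18.  97.  -1.  65.  48.]
[([0.6048, -0.26, 0.0009], 0.66), ([0.5768, -0.4104, -0.001], 0.66)]
```

```bash
python3 - <<'E'
from h import *
p=atz('wrist',[(285,240),(291,112),(532,268),(521,150)],.05); print(p.round(4))
for a,b in((0,1),(2,3)):
    d=p[b]-p[a]; y=np.arctan2(d[1],d[0]); print('yaw',np.degrees(y),'len',np.linalg.norm(d)); g=p[a]+d/np.linalg.norm(d)*.008; print('grip(8mm from end)',g); to(g[0]*1000,g[1]*1000,40,np.degrees(y))
# ball counts check other hidden
E
```

```text
[[ 0.4665 -0.2529  0.05  ]
 [ 0.5541 -0.2572  0.05  ]
 [ 0.4471 -0.4417  0.05  ]
 [ 0.5342 -0.4134  0.05  ]]
yaw -2.7755522560023342 len 0.08776995641548387
grip(8mm from end) [ 0.47445697 -0.25331566  0.05      ]
tool shift [ 11.5 -22.6 119.5] rows>= 3 dyaw world -4.2 deg -> twist 0.073 rad
yaw 17.985980753742563 len 0.09153712122418435
grip(8mm from end) [ 0.45472743 -0.43922705  0.05      ]
tool shift [-12.9 162.7 123.5] rows>= 4 dyaw world 16.6 deg -> twist -0.289 rad
```

```bash
python3 -m crank '[[0,[6,-12,8],0.073],[0,[5,-10,14],0],[0,[0,-1,20],0],[0,[0,0,20],0],[0,[0,0,15],0]]' 80; python3 - <<'E'
from h import *
st();c=snap('wrist','w16.png'); to(474.5,-253.3,40,-2.8)
p=atz('wrist',[(300,240)],.05)
E
```

```text
clock: 34.98
position: [0.4839, -0.2552, 0.0929]
ee_rot: [[0.999, -0.049, 0.01], [-0.048, -0.998, -0.036], [0.012, 0.035, -0.999]]
ft_force: [0.1, 0.6, 0.6]
grip_width: 0.0429
t 34.98 pos [ 483.9 -255.2   92.9] w 42.9 F [0.1 0.6 0.6] yaw(x axis) -2.8 q [-39.  23. 101.  -2.  55.  55.]
tool shift [-8.8 -2.3 50.3] rows>= 2 dyaw world -0.0 deg -> twist 0.000 rad
```

```bash
python3 - <<'E'
from h import *
s=bot.observe()
for px,z in (((309,318),.05),((309,322),.043),((308,155),.045)):
    p=atz('wrist',[px],z)[0]; print(p.round(4),((p-s['position'])@s['ee_rot']*1000).round(1))
E
```

```text
[ 0.4641 -0.2503  0.05  ] [-19.2  -4.4  40.2]
[ 0.4573 -0.2501  0.043 ] [-26.1  -4.6  47.1]
[ 0.552  -0.2548  0.045 ] [68.8 -4.4 45.9]
```

```bash
python3 -m crank '[[0,[-7,-3,6],0],[0,[-6,-1,14],0],[0,[0,0,14],0],[0,[0,0,10],0],[0,[0,0,5],0]]' 120; python3 - <<'E'
from h import *
st();c=snap('wrist','w17.png')
E
```

```text
clock: 35.45
position: [0.4756, -0.2527, 0.0478]
ee_rot: [[0.999, -0.045, 0.018], [-0.044, -0.998, -0.042], [0.02, 0.041, -0.999]]
ft_force: [-0.1, -0.6, -0.6]
grip_width: 0.0431
t 35.45 pos [ 475.6 -252.7   47.8] w 43.1 F [-0.1 -0.6 -0.6] yaw(x axis) -2.5 q [-39.  25. 105.  -2.  48.  55.]
```

```bash
python3 -m crank '[[0,[-2,0,5],0],[0,[0,0,2],0],[1,[0,0,0],0],[1,[0,0,0],0],[1,[0,0,0],0]]' 120; python3 -m crank '[[1,[0,0,0],0],[1,[0,0,0],0],[1,[0,0,-3],0],[1,[0,0,-5],0],[1,[0,0,-5],0]]' 120; python3 - <<'E'
from h import *
st();c=snap('wrist','w18.png');snap('side','s29.png',(300,280,460,400),5)
E
```

```text
clock: 35.92
position: [0.4755, -0.2539, 0.0426]
ee_rot: [[0.999, -0.045, 0.021], [-0.044, -0.998, -0.044], [0.023, 0.043, -0.999]]
ft_force: [0.1, 1.3, 2.6]
grip_width: 0.0157
clock: 36.33
position: [0.4743, -0.2526, 0.0556]
ee_rot: [[0.999, -0.044, 0.018], [-0.044, -0.998, -0.042], [0.02, 0.041, -0.999]]
ft_force: [0.3, 0.7, -2.2]
grip_width: 0.0158
t 36.33 pos [ 474.3 -252.6   55.6] w 15.8 F [ 0.3  0.7 -2.2] yaw(x axis) -2.5 q [-39.  24. 105.  -2.  49.  54.]
```

```bash
python3 -m crank '[[1,[0,0,0],0],[1,[0,0,0],0],[1,[0,0,0],0],[1,[0,0,0],0],[1,[0,0,0],0]]' 20; python3 - <<'E'
from h import *
st();snap('side','s30.png',(300,280,460,400),5)
E
```

```text
clock: 36.85
position: [0.4749, -0.2532, 0.0567]
ee_rot: [[0.999, -0.044, 0.02], [-0.044, -0.998, -0.044], [0.022, 0.043, -0.999]]
ft_force: [-0.3, -0.9, -1.8]
grip_width: 0.0159
t 36.85 pos [ 474.9 -253.2   56.7] w 15.9 F [-0.3 -0.9 -1.8] yaw(x axis) -2.5 q [-39.  24. 105.  -2.  48.  54.]
```

```bash
python3 -m crank '[[1,[0,0,4],0],[1,[0,0,4],0],[1,[0,0,4],0],[1,[0,0,2],0],[0,[0,0,0],0]]' 20; python3 -m crank '[[0,[0,0,0],0],[0,[0,0,-4],0],[0,[0,0,-8],0],[0,[0,0,-8],0],[0,[0,0,0],0]]' 20; python3 - <<'E'
from h import *
st();snap('wrist','w19.png')
E
```

```text
clock: 37.32
position: [0.4751, -0.2542, 0.0413]
ee_rot: [[0.999, -0.045, 0.02], [-0.044, -0.998, -0.044], [0.022, 0.043, -0.999]]
ft_force: [-0.2, 0.2, -0.1]
grip_width: 0.027
clock: 37.73
position: [0.4753, -0.2535, 0.0631]
ee_rot: [[0.999, -0.045, 0.021], [-0.044, -0.998, -0.044], [0.023, 0.043, -0.999]]
ft_force: [0.8, 0.3, -0.2]
grip_width: 0.0427
t 37.73 pos [ 475.3 -253.5   63.1] w 42.7 F [ 0.8  0.3 -0.2] yaw(x axis) -2.5 q [-39.  24. 104.  -2.  49.  54.]
```

```bash
python3 - <<'E'
from h import *
s=bot.observe()
for px,z in (((317,338),.053),((317,340),.033),((317,135),.05)):
    p=atz('wrist',[px],z)[0]; print(p.round(4),((p-s['position'])@s['ee_rot']*1000).round(1))
# pad tip corners at tool (+-11, y, 17)
w=bot.observe()['grip_width']/2
for x in(-11,11):
    for z in(17,0,-10):
        q=s['position']+s['ee_rot']@(np.array([x,-w*1000,z])/1000); print(x,z,proj('wrist',q).round(0))
E
```

```text
[ 0.4645 -0.2534  0.053 ] [-11.   -0.    9.4]
[ 0.45   -0.2537  0.033 ] [-25.8   0.   29.1]
[ 0.5543 -0.2575  0.05  ] [78.9 -0.1 14.5]
-11 17 [[273. 329.]]
-11 0 [[268. 351.]]
-11 -10 [[265. 366.]]
11 17 [[271. 288.]]
11 0 [[266. 306.]]
11 -10 [[262. 319.]]
```

```bash
python3 -m crank '[[0,[-9,0,0],0],[0,[-8,0,0],0],[0,[0,0,0],0],[1,[0,0,0],0],[1,[0,0,0],0]]' 120;  python3 -m crank '[[1,[0,0,0],0],[1,[0,0,0],0],[1,[0,0,-3],0],[1,[0,0,-5],0],[1,[0,0,-5],0]]' 120; python3 - <<'E'
from h import *
st();snap('wrist','w20.png');snap('side','s31.png',(300,280,460,400),5)
E
```

```text
clock: 38.2
position: [0.4557, -0.2523, 0.0627]
ee_rot: [[0.999, -0.045, 0.021], [-0.044, -0.998, -0.045], [0.023, 0.044, -0.999]]
ft_force: [0.5, 0.3, 0.6]
grip_width: 0.0195
clock: 38.62
position: [0.455, -0.2513, 0.075]
ee_rot: [[0.999, -0.045, 0.019], [-0.044, -0.998, -0.043], [0.021, 0.042, -0.999]]
ft_force: [0.8, 0.7, -0.6]
grip_width: 0.0105
t 38.62 pos [ 455.  -251.3   75. ] w 10.5 F [ 0.8  0.7 -0.6] yaw(x axis) -2.5 q [-40.  21. 106.  -1.  50.  53.]
```

```bash
python3 -m crank '[[1,[0,0,5],0],[1,[0,0,5],0],[1,[0,0,3],0],[0,[0,0,0],0],[0,[0,0,0],0]]' 120;  python3 -m crank '[[0,[1,0,4],0],[0,[0,0,4],0],[1,[0,0,0],0],[1,[0,0,0],0],[1,[0,0,0],0]]' 120; python3 - <<'E'
from h import *
st();snap('wrist','w21.png')
E
```

```text
clock: 39.13
position: [0.4553, -0.252, 0.0614]
ee_rot: [[0.999, -0.045, 0.02], [-0.044, -0.998, -0.044], [0.022, 0.043, -0.999]]
ft_force: [0.2, 0.5, 0.1]
grip_width: 0.0335
clock: 39.55
position: [0.4568, -0.2525, 0.0521]
ee_rot: [[0.999, -0.045, 0.02], [-0.044, -0.998, -0.043], [0.022, 0.042, -0.999]]
ft_force: [-1.5, 0.8, 1.5]
grip_width: 0.0143
t 39.55 pos [ 456.8 -252.5   52.1] w 14.3 F [-1.5  0.8  1.5] yaw(x axis) -2.5 q [-40.  23. 107.  -2.  47.  53.]
```

```bash
python3 -m crank '[[1,[0,0,-3],0],[1,[0,0,-5],0],[1,[0,0,-5],0],[1,[0,0,-4],0],[1,[0,0,0],0]]' 120;  python3 -m crank '[[1,[0,0,0],0],[1,[0,0,0],0],[1,[0,0,0],0],[1,[0,0,0],0],[1,[0,0,0],0]]' 20; python3 - <<'E'
from h import *
st();snap('wrist','w22.png');snap('side','s32.png',(300,280,460,400),5)
E
```

```text
clock: 40.02
position: [0.456, -0.2513, 0.0707]
ee_rot: [[0.999, -0.045, 0.019], [-0.044, -0.998, -0.043], [0.021, 0.042, -0.999]]
ft_force: [-0.5, -1.2, -1.2]
grip_width: 0.0142
clock: 40.43
position: [0.4559, -0.2513, 0.0712]
ee_rot: [[0.999, -0.045, 0.019], [-0.044, -0.998, -0.043], [0.021, 0.042, -0.999]]
ft_force: [0.1, -0.1, -0.9]
grip_width: 0.0143
t 40.43 pos [ 455.9 -251.3   71.2] w 14.3 F [ 0.1 -0.1 -0.9] yaw(x axis) -2.5 q [-40.  22. 106.  -2.  49.  53.]
```

```bash
python3 -m crank '[[0.64,[0,0,0],0],[0.64,[0,0,0],0],[0.64,[0,0,0],0],[0.64,[0,0,0],0],[0.64,[0,0,0],0]]' 20;  python3 - <<'E'
from h import *
st();snap('side','s33.png',(300,280,460,400),5)
E
```

```text
clock: 40.95
position: [0.4557, -0.2512, 0.0707]
ee_rot: [[0.999, -0.045, 0.018], [-0.044, -0.998, -0.042], [0.02, 0.042, -0.999]]
ft_force: [-0.2, 0.2, -1.7]
grip_width: 0.0157
t 40.95 pos [ 455.7 -251.2   70.7] w 15.7 F [-0.2  0.2 -1.7] yaw(x axis) -2.5 q [-40.  22. 106.  -2.  49.  53.]
```

```bash
python3 -m crank '[[0.62,[0,0,0],0],[0.62,[0,0,0],0],[0.62,[0,0,0],0],[0.61,[0,0,0],0],[0.61,[0,0,0],0]]' 20;  python3 - <<'E'
from h import *
st();snap('side','s34.png',(300,280,460,400),5)
E
```

```text
clock: 41.42
position: [0.4557, -0.2512, 0.0708]
ee_rot: [[0.999, -0.045, 0.018], [-0.044, -0.998, -0.043], [0.02, 0.042, -0.999]]
ft_force: [-0.5, 0.8, -2.1]
grip_width: 0.0167
t 41.42 pos [ 455.7 -251.2   70.8] w 16.7 F [-0.5  0.8 -2.1] yaw(x axis) -2.5 q [-40.  22. 106.  -2.  49.  53.]
```

```bash
python3 -m crank '[[0.60,[0,0,0],0],[0.60,[0,0,0],0],[0.60,[0,0,0],0],[0.59,[0,0,0],0],[0.59,[0,0,0],0]]' 20;  python3 - <<'E'
from h import *
st();snap('side','s35.png',(300,280,460,400),5)
E
```

```text
clock: 41.88
position: [0.4559, -0.2513, 0.0709]
ee_rot: [[0.999, -0.045, 0.019], [-0.044, -0.998, -0.043], [0.021, 0.042, -0.999]]
ft_force: [-1.4, 0.1, -1.3]
grip_width: 0.0176
t 41.88 pos [ 455.9 -251.3   70.9] w 17.6 F [-1.4  0.1 -1.3] yaw(x axis) -2.5 q [-40.  22. 106.  -2.  49.  53.]
```

```bash
python3 -m crank '[[0.59,[0,0,6],0],[0.59,[0,0,7],0],[0.59,[0,0,4],0],[0.59,[0,0,2],0],[1,[0,0,0],0]]' 120; python3 -m crank '[[1,[0,0,0],0],[1,[0,0,0],0],[1,[0,0,-3],0],[1,[0,0,-10],0],[1,[0,0,-15],0]]' 120; python3 - <<'E'
from h import *
st();snap('side','s36.png',(300,260,460,400),5)
E
```

```text
clock: 42.35
position: [0.4561, -0.2527, 0.0506]
ee_rot: [[0.999, -0.045, 0.019], [-0.044, -0.998, -0.044], [0.021, 0.043, -0.999]]
ft_force: [-2.5, 1.0, 3.3]
grip_width: 0.0143
clock: 42.77
position: [0.4544, -0.2502, 0.0772]
ee_rot: [[0.999, -0.045, 0.015], [-0.044, -0.998, -0.04], [0.017, 0.039, -0.999]]
ft_force: [-0.6, 0.1, -1.3]
grip_width: 0.014
t 42.77 pos [ 454.4 -250.2   77.2] w 14.0 F [-0.6  0.1 -1.3] yaw(x axis) -2.5 q [-40.  21. 106.  -2.  51.  53.]
```

```bash
python3 -m crank '[[1,[0,0,-18],0],[1,[0,-5,-24],0],[1,[0,-10,-28],0],[1,[0,-15,-28],0],[1,[0,-20,-28],0]]' 120; python3 -m crank '[[1,[-2,-22,-26],0],[1,[-3,-24,-24],0],[1,[-4,-26,-20],0],[1,[-5,-26,-20],0],[1,[-5,-26,-16],0]]' 120; python3 - <<'E'
from h import *
st();snap('wrist','w23.png');to(401,110,358,-2.5)
E
```

```text
clock: 43.23
position: [0.4531, -0.1954, 0.2054]
ee_rot: [[0.999, -0.048, 0.012], [-0.048, -0.998, -0.039], [0.013, 0.038, -0.999]]
ft_force: [0.8, -0.5, -2.4]
grip_width: 0.0142
clock: 43.65
position: [0.4383, -0.0624, 0.3156]
ee_rot: [[0.998, -0.052, 0.019], [-0.051, -0.998, -0.042], [0.021, 0.041, -0.999]]
ft_force: [0.7, -0.4, -2.0]
grip_width: 0.0138
t 43.65 pos [438.3 -62.4 315.6] w 13.8 F [ 0.7 -0.4 -2. ] yaw(x axis) -2.9 q [-21.   0.  96.  -2.  82.  72.]
tool shift [ -44.5 -164.6  -46.9] rows>= 4 dyaw world 0.3 deg -> twist -0.006 rad
```

```bash
python3 -m crank '[[1,[-6,-26,-10],0],[1,[-8,-28,-10],0],[1,[-8,-28,-10],0],[1,[-8,-26,-10],0],[1,[-7,-22,-6],0]]' 120; python3 -m crank '[[1,[-5,-14,-4],0],[1,[-2,-8,0],0],[1,[0,-4,0],0],[1,[0,0,0],0],[1,[0,0,0],0]]' 120; python3 - <<'E'
from h import *
st();snap('wrist','w24.png');to(401,110,358,-2.5);snap('side','s37.png',(230,60,430,300),3)
E
```

```text
clock: 44.12
position: [0.4046, 0.0792, 0.3617]
ee_rot: [[0.998, -0.052, 0.028], [-0.051, -0.998, -0.041], [0.03, 0.04, -0.999]]
ft_force: [0.1, 0.0, -2.2]
grip_width: 0.0143
clock: 44.53
position: [0.3959, 0.1116, 0.3667]
ee_rot: [[0.999, -0.044, 0.032], [-0.042, -0.998, -0.038], [0.034, 0.037, -0.999]]
ft_force: [-0.6, -0.6, -1.7]
grip_width: 0.0145
t 44.53 pos [395.9 111.6 366.7] w 14.5 F [-0.6 -0.6 -1.7] yaw(x axis) -2.4 q [ 2. -4. 93. -2. 89. 94.]
tool shift [4.8 0.9 8.9] rows>= 1 dyaw world -0.0 deg -> twist 0.001 rad
```

```bash
python3 -m crank '[[1,[0,-6,0],0],[1,[0,0,0],0],[0.62,[0,0,0],0],[0.60,[0,0,0],0],[1,[0,0,0],0]]' 120; python3 - <<'E'
from h import *
st();snap('side','s38.png',(230,60,430,300),3)
E
```

```text
clock: 45.05
position: [0.3971, 0.1155, 0.3655]
ee_rot: [[0.998, -0.049, 0.03], [-0.048, -0.998, -0.039], [0.032, 0.038, -0.999]]
ft_force: [0.2, -0.3, -1.2]
grip_width: 0.0142
t 45.05 pos [397.1 115.5 365.5] w 14.2 F [ 0.2 -0.3 -1.2] yaw(x axis) -2.8 q [ 3. -4. 93. -2. 89. 95.]
```

Not yet moving. A slightly longer loosening.

```bash
python3 -m crank '[[0.61,[0,0,0],0],[0.60,[0,0,0],0],[0.60,[0,0,0],0],[0.59,[0,0,0],0],[1,[0,0,0],0]]' 120; python3 - <<'E'
from h import *
st();snap('side','s39.png',(230,60,430,300),3)
E
```

```text
clock: 45.52
position: [0.3971, 0.1153, 0.3655]
ee_rot: [[0.998, -0.05, 0.03], [-0.048, -0.998, -0.039], [0.032, 0.038, -0.999]]
ft_force: [1.2, 1.4, -2.3]
grip_width: 0.0145
t 45.52 pos [397.1 115.3 365.5] w 14.5 F [ 1.2  1.4 -2.3] yaw(x axis) -2.8 q [ 3. -4. 93. -2. 89. 95.]
```

```bash
python3 -m crank '[[0.60,[0,0,0],0],[0.59,[0,0,0],0],[0.59,[0,0,0],0],[0.59,[0,0,0],0],[1,[0,0,0],0]]' 120; python3 - <<'E'
from h import *
st();snap('side','s40.png',(230,60,430,300),3)
E
```

```text
clock: 45.98
position: [0.3974, 0.1154, 0.3658]
ee_rot: [[0.998, -0.049, 0.031], [-0.048, -0.998, -0.039], [0.033, 0.038, -0.999]]
ft_force: [1.2, -0.0, -2.0]
grip_width: 0.0139
t 45.98 pos [397.4 115.4 365.8] w 13.9 F [ 1.2 -0.  -2. ] yaw(x axis) -2.8 q [ 3. -4. 93. -2. 89. 95.]
```

```bash
python3 -m crank '[[1,[0,0,0],0],[1,[0,0,0],0],[1,[0,0,0],0],[1,[0,0,0],0],[1,[0,0,0],0]]' 120; python3 - <<'E'
from h import *
st();snap('side','s41.png',(280,160,400,290),5);snap('top','t8.png');snap('wrist','w25.png')
E
```

```text
clock: 46.45
position: [0.3979, 0.1154, 0.3661]
ee_rot: [[0.998, -0.05, 0.032], [-0.048, -0.998, -0.039], [0.034, 0.038, -0.999]]
ft_force: [0.7, 0.1, -0.8]
grip_width: 0.0139
t 46.45 pos [397.9 115.4 366.1] w 13.9 F [ 0.7  0.1 -0.8] yaw(x axis) -2.8 q [ 3. -4. 93. -2. 89. 95.]
```

```bash
python3 -m crank '[[1,[0,0,-15],0],[1,[0,0,-20],0],[1,[5,10,-10],0],[1,[10,30,0],0],[1,[12,38,0],0]]' 120; python3 -m crank '[[1,[12,38,0],0],[1,[12,38,0],0],[1,[12,38,0],0],[1,[12,38,0],0],[1,[12,38,5],0]]' 120; python3 -m crank '[[1,[12,38,8],0],[1,[10,36,16],0],[1,[8,25,25],0],[1,[5,10,28],0],[1,[0,0,25],0]]' 120;python3 - <<'E'
from h import *
st();to(510,-252,170,-2.8)
E
```

```text
clock: 47.02
position: [0.4179, 0.0416, 0.4163]
ee_rot: [[0.999, -0.039, 0.031], [-0.038, -0.999, -0.036], [0.032, 0.035, -0.999]]
ft_force: [1.0, 0.5, -0.5]
grip_width: 0.014
clock: 47.43
position: [0.4721, -0.1578, 0.4233]
ee_rot: [[0.999, -0.034, 0.038], [-0.032, -0.999, -0.038], [0.039, 0.036, -0.999]]
ft_force: [1.1, 1.1, -0.5]
grip_width: 0.0143
clock: 47.85
position: [0.5101, -0.2879, 0.3285]
ee_rot: [[0.998, -0.043, 0.047], [-0.041, -0.998, -0.049], [0.049, 0.047, -0.998]]
ft_force: [-0.4, 0.3, -1.7]
grip_width: 0.0138
t 47.85 pos [ 510.1 -287.9  328.5] w 13.8 F [-0.4  0.3 -1.7] yaw(x axis) -2.4 q [-40.  14.  78.  -0.  84.  52.]
tool shift [ -9.3 -43.3 156.4] rows>= 4 dyaw world -0.4 deg -> twist 0.008 rad
```

```bash
python3 -m crank '[[1,[-3,-15,22],0],[1,[-3,-15,30],0],[1,[-3,-12,32],0],[1,[0,-5,32],0],[1,[0,0,22],0]]' 120; python3 - <<'E'
from h import *
st();to(505,-248,170,-2.8);snap('side','s42.png',(300,230,460,400),4)
E
```

```text
clock: 48.27
position: [0.5087, -0.2502, 0.1795]
ee_rot: [[0.998, -0.05, 0.045], [-0.047, -0.998, -0.05], [0.047, 0.047, -0.998]]
ft_force: [0.2, -0.1, -2.3]
grip_width: 0.0136
t 48.27 pos [ 508.7 -250.2  179.5] w 13.6 F [ 0.2 -0.1 -2.3] yaw(x axis) -2.7 q [-37.  18.  94.  -1.  64.  56.]
tool shift [-4.2 -2.4  9.2] rows>= 1 dyaw world -0.1 deg -> twist 0.001 rad
```

```bash
python3 -m crank '[[0.64,[-3,0,10],0],[0.64,[-5,0,10],0],[0.63,[-7,0,10],0],[0.63,[-8,0,10],0],[0.63,[-8,0,10],0]]' 40; python3 - <<'E'
from h import *
st();snap('side','s43.png',(300,230,460,400),4)
E
```

```text
clock: 48.73
position: [0.4788, -0.2544, 0.129]
ee_rot: [[0.998, -0.047, 0.041], [-0.045, -0.998, -0.053], [0.043, 0.051, -0.998]]
ft_force: [-3.2, 0.2, 5.4]
grip_width: 0.0162
t 48.73 pos [ 478.8 -254.4  129. ] w 16.2 F [-3.2  0.2  5.4] yaw(x axis) -2.6 q [-39.  18. 101.  -1.  57.  54.]
```

Works — pivoting up as the lip rests on the bench. Continue.

```bash
python3 -m crank '[[0.63,[-5,0,10],0],[0.63,[-5,0,10],0],[0.62,[-5,0,11],0],[0.62,[-4,0,11],0],[0.62,[-4,0,11],0]]' 40; python3 -m crank '[[0.62,[-2,0,9],0],[0.62,[-1,0,8],0],[0.61,[0,0,7],0],[0.61,[0,0,4],0],[0.6,[0,0,0],0]]' 40; python3 - <<'E'
from h import *
st();snap('side','s44.png',(300,230,460,400),4)
E
```

```text
clock: 49.2
position: [0.46, -0.2613, 0.0818]
ee_rot: [[0.998, -0.048, 0.048], [-0.045, -0.997, -0.062], [0.051, 0.06, -0.997]]
ft_force: [-2.9, 0.4, 4.2]
grip_width: 0.0161
clock: 49.62
position: [0.4596, -0.2652, 0.0538]
ee_rot: [[0.998, -0.049, 0.05], [-0.046, -0.997, -0.065], [0.053, 0.062, -0.997]]
ft_force: [-1.7, 0.6, 0.6]
grip_width: 0.0175
t 49.62 pos [ 459.6 -265.2   53.8] w 17.5 F [-1.7  0.6  0.6] yaw(x axis) -2.6 q [-41.  23. 108.  -1.  45.  52.]
```

```bash
python3 -m crank '[[0.3,[0,0,0],0],[0.1,[0,0,0],0],[0,[0,0,0],0],[0,[-10,0,-5],0],[0,[-10,0,-15],0]]' 120; python3 -m crank '[[0,[0,10,-25],-0.07],[0,[0,35,-25],-0.1],[0,[0,38,-20],-0.1],[0,[0,38,0],-0.08],[0,[0,38,0],0]]' 120; python3 - <<'E'
from h import *
st();snap('side','s45.png',(300,230,460,400),4);snap('wrist','w26.png')
E
```

```text
clock: 50.08
position: [0.44, -0.2629, 0.0723]
ee_rot: [[0.998, -0.048, 0.051], [-0.044, -0.997, -0.064], [0.054, 0.062, -0.997]]
ft_force: [-1.4, -0.8, -0.5]
grip_width: 0.0425
clock: 50.5
position: [0.4551, -0.408, 0.1587]
ee_rot: [[0.946, 0.322, 0.046], [0.324, -0.944, -0.058], [0.025, 0.069, -0.997]]
ft_force: [1.1, -0.6, 0.3]
grip_width: 0.0427
t 50.5 pos [ 455.1 -408.   158.7] w 42.7 F [ 1.1 -0.6  0.3] yaw(x axis) 18.9 q [-52.  23.  90.   0.  63.  19.]
```

```bash
python3 - <<'E'
from h import *
s=bot.observe()
p=atz('wrist',[(329,270),(340,154)],.05); print(p.round(4), ((p-s['position'])@s['ee_rot']*1000).round(1))
d=p[1]-p[0]; y=np.degrees(np.arctan2(d[1],d[0])); print(y,np.linalg.norm(d)); to(p[0][0]*1000,p[0][1]*1000,52,y)
E
```

```text
[[ 0.4459 -0.4356  0.05  ]
 [ 0.5284 -0.4152  0.05  ]] [[-20.3   9.6 109.6]
 [ 64.3  16.1 112.4]]
13.894093424945055 0.08492746254209087
tool shift [-20.3   9.7 107.6] rows>= 3 dyaw world -4.6 deg -> twist 0.080 rad
```

```bash
python3 -m crank '[[0,[-8,5,8],0.08],[0,[-8,4,16],0],[0,[0,0,18],0],[0,[0,0,16],0],[0,[0,0,5],0]]' 120; python3 - <<'E'
from h import *
st();snap('wrist','w27.png')
E
```

```text
clock: 51.02
position: [0.4446, -0.432, 0.0983]
ee_rot: [[0.972, 0.229, 0.052], [0.232, -0.97, -0.068], [0.035, 0.078, -0.996]]
ft_force: [0.3, 1.4, -0.4]
grip_width: 0.0431
t 51.02 pos [ 444.6 -432.    98.3] w 43.1 F [ 0.3  1.4 -0.4] yaw(x axis) 13.5 q [-55.  27.  93.   0.  55.  22.]
```

```bash
python3 - <<'E'
from h import *
K,D,W=cam('wrist'); s=bot.observe()
p=atz('wrist',[(325,290),(323,125)],.05); r=((p-s['position'])@s['ee_rot']*1000); print(p.round(4),r.round(1))
# w21 reference: tcp z=.052, tilt .02/.044; ray in tool frame to plane ~2mm below tcp
M=np.array(optics.camera_params('wrist')['mount']); 
u=cv2.undistortPoints(np.array([[[316,315.]]]),K,D)[0,0]; d=M[:3,:3]@np.array([u[0],-u[1],-1]); o=M[:3,3]; t=(0.002-o[2])/d[2]; print('ref tool',(o+d*t)*1000)
E
```

```text
[[ 0.4423 -0.4411  0.05  ]
 [ 0.5285 -0.419   0.05  ]] [[-6.   4.8 48.5]
 [82.9  3.2 51.4]]
ref tool [ 5.79204228 -0.32287656  2.        ]
```

```bash
python3 -m crank '[[0,[-6,3,6],-0.018],[0,[-6,2,12],0],[0,[0,0,12],0],[0,[0,0,10],0],[0,[0,0,4],0]]' 120; python3 - <<'E'
from h import *
st();snap('wrist','w28.png')
E
```

```text
clock: 51.48
position: [0.4364, -0.4421, 0.0549]
ee_rot: [[0.968, 0.247, 0.054], [0.25, -0.966, -0.07], [0.035, 0.081, -0.996]]
ft_force: [0.2, 0.1, 0.1]
grip_width: 0.0425
t 51.48 pos [ 436.4 -442.1   54.9] w 42.5 F [0.2 0.1 0.1] yaw(x axis) 14.5 q [-56.  30.  95.   0.  50.  20.]
```

```bash
python3 -m crank '[[0,[0,0,3],0],[1,[0,0,0],0],[1,[0,0,0],0],[1,[0,0,0],0],[1,[0,0,0],0]]' 120; python3 -m crank '[[1,[0,0,0],0],[1,[0,0,-3],0],[1,[0,0,-6],0],[1,[0,0,-10],0],[1,[0,0,-10],0]]' 120; python3 - <<'E'
from h import *
st();snap('wrist','w29.png');snap('side','s46.png',(300,230,460,400),4)
E
```

```text
clock: 51.95
position: [0.4372, -0.4415, 0.0514]
ee_rot: [[0.967, 0.248, 0.053], [0.251, -0.966, -0.068], [0.035, 0.08, -0.996]]
ft_force: [-0.4, -0.1, -0.1]
grip_width: 0.0149
clock: 52.37
position: [0.4347, -0.4379, 0.0804]
ee_rot: [[0.967, 0.248, 0.051], [0.251, -0.966, -0.065], [0.033, 0.075, -0.997]]
ft_force: [-0.0, 0.7, -1.7]
grip_width: 0.0144
t 52.37 pos [ 434.7 -437.9   80.4] w 14.4 F [-0.   0.7 -1.7] yaw(x axis) 14.6 q [-56.  28.  94.   0.  53.  20.]
```

```bash
python3 -m crank '[[1,[0,0,-18],0],[1,[0,-5,-24],0],[1,[0,-10,-28],0],[1,[0,-15,-28],0],[1,[0,-20,-28],0]]' 120; python3 - <<'E'
from h import *
st();to(392,87,364,14.6)
E
```

```text
clock: 52.88
position: [0.4141, -0.3818, 0.2028]
ee_rot: [[0.968, 0.246, 0.047], [0.248, -0.967, -0.062], [0.031, 0.072, -0.997]]
ft_force: [0.4, -0.4, -1.4]
grip_width: 0.0143
t 52.88 pos [ 414.1 -381.8  202.8] w 14.3 F [ 0.4 -0.4 -1.4] yaw(x axis) 14.4 q [-54.  16.  94.   0.  66.  22.]
tool shift [ 100.  -447.  -190.8] rows>= 11 dyaw world 0.2 deg -> twist -0.004 rad
```

```bash
python3 -m crank '[[1,[5,-24,-22],0],[1,[6,-28,-20],0],[1,[7,-31,-16],0],[1,[7,-32,-14],0],[1,[7,-32,-14],0]]' 120; python3 -m crank '[[1,[7,-32,-12],0],[1,[7,-32,-12],0],[1,[7,-32,-12],0],[1,[7,-32,-12],0],[1,[7,-32,-12],0]]' 120; python3 - <<'E'
from h import *
st();to(392,87,364,14.6)
E
```

```text
clock: 53.3
position: [0.4035, -0.2244, 0.2872]
ee_rot: [[0.97, 0.239, 0.054], [0.242, -0.968, -0.071], [0.035, 0.082, -0.996]]
ft_force: [1.4, -0.0, -2.1]
grip_width: 0.0146
clock: 53.72
position: [0.3927, -0.0489, 0.3395]
ee_rot: [[0.97, 0.235, 0.059], [0.239, -0.968, -0.074], [0.04, 0.086, -0.995]]
ft_force: [1.1, -0.3, -1.3]
grip_width: 0.0146
t 53.72 pos [392.7 -48.9 339.5] w 14.6 F [ 1.1 -0.3 -1.3] yaw(x axis) 13.8 q [-21.  -7.  99.  -3.  83.  56.]
tool shift [  32.7 -129.6  -34.5] rows>= 4 dyaw world 0.8 deg -> twist -0.014 rad
```

```bash
python3 -m crank '[[1,[8,-30,-9],0],[1,[8,-30,-9],0],[1,[8,-28,-9],0],[1,[5,-20,-5],0],[1,[2,-10,-2],0]]' 120; python3 -m crank '[[1,[0,-5,0],0],[1,[0,0,0],0],[1,[0,0,0],0],[1,[0,0,0],0],[1,[0,0,0],0]]' 120; python3 - <<'E'
from h import *
st();to(392,87,364,14.6)
s=bot.observe();R=s['ee_rot'];p=s['position']+R@[.007,0,.008]
for th in (0,35,45,55):
    c,sn=np.cos(np.radians(th)),np.sin(np.radians(th)); print(th,(p+R@(np.array([186*c-33*sn,0,186*sn+33*c])/1000)).round(3))
snap('side','s47.png',(230,60,430,300),3);snap('wrist','w30.png')
E
```

```text
clock: 54.13
position: [0.3895, 0.0856, 0.3698]
ee_rot: [[0.969, 0.237, 0.069], [0.241, -0.968, -0.072], [0.05, 0.087, -0.995]]
ft_force: [1.1, -0.3, -2.9]
grip_width: 0.0148
clock: 54.55
position: [0.3869, 0.0919, 0.3698]
ee_rot: [[0.968, 0.241, 0.07], [0.245, -0.967, -0.072], [0.051, 0.087, -0.995]]
ft_force: [-0.1, -0.7, -2.0]
grip_width: 0.014
t 54.55 pos [386.9  91.9 369.8] w 14.0 F [-0.1 -0.7 -2. ] yaw(x axis) 14.2 q [ 1. -7. 95. -4. 88. 77.]
tool shift [3.4 5.4 6.4] rows>= 1 dyaw world 0.4 deg -> twist -0.007 rad
0 [0.577 0.136 0.339]
35 [0.533 0.116 0.236]
45 [0.51  0.108 0.214]
55 [0.483 0.1   0.196]
```

```bash
python3 -m crank '[[1,[0,0,8],0],[1,[0,0,2],0],[1,[0,0,0],0],[1,[0,0,0],0],[1,[0,0,0],0]]' 120; python3 -m crank '[[0.61,[0,0,0],0],[0.60,[0,0,0],0],[0.60,[0,0,0],0],[0.59,[0,0,0],0],[1,[0,0,0],0]]' 120; python3 - <<'E'
from h import *
st();snap('side','s48.png',(230,60,430,300),3)
s=bot.observe();R=s['ee_rot'];p=s['position']+R@[.007,0,.008]
for th in (35,45,55):
    c,sn=np.cos(np.radians(th)),np.sin(np.radians(th)); print(th,(p+R@(np.array([186*c-33*sn,0,186*sn+33*c])/1000)).round(3))
E
```

```text
clock: 55.07
position: [0.3879, 0.0891, 0.3578]
ee_rot: [[0.969, 0.236, 0.068], [0.241, -0.968, -0.072], [0.049, 0.087, -0.995]]
ft_force: [0.1, 0.5, -2.5]
grip_width: 0.0147
clock: 55.48
position: [0.3882, 0.0892, 0.3581]
ee_rot: [[0.969, 0.237, 0.069], [0.241, -0.968, -0.072], [0.049, 0.087, -0.995]]
ft_force: [-0.8, -0.3, -1.6]
grip_width: 0.0145
t 55.48 pos [388.2  89.2 358.1] w 14.5 F [-0.8 -0.3 -1.6] yaw(x axis) 14.0 q [ 0. -6. 96. -4. 86. 77.]
35 [0.534 0.113 0.224]
45 [0.511 0.105 0.202]
55 [0.485 0.097 0.184]
```

```bash
python3 -m crank '[[0.60,[0,0,0],0],[0.59,[0,0,0],0],[0.59,[0,0,0],0],[0.59,[0,0,0],0],[1,[0,0,0],0]]' 120; python3 - <<'E'
from h import *
st();snap('side','s49.png',(230,60,430,300),3)
E
```

```text
clock: 55.95
position: [0.3883, 0.0893, 0.3583]
ee_rot: [[0.969, 0.237, 0.069], [0.242, -0.968, -0.072], [0.05, 0.087, -0.995]]
ft_force: [-0.7, 0.2, -2.4]
grip_width: 0.0145
t 55.95 pos [388.3  89.3 358.3] w 14.5 F [-0.7  0.2 -2.4] yaw(x axis) 14.0 q [ 0. -6. 96. -4. 86. 77.]
```

```bash
python3 -m crank '[[0.60,[0,0,0],0],[0.59,[0,0,0],0],[0.59,[0,0,0],0],[1,[0,0,0],0],[1,[0,0,0],0]]' 120; python3 - <<'E'
from h import *
st();snap('side','s50.png',(280,160,400,290),5);snap('wrist','w31.png')
E
```

```text
clock: 56.42
position: [0.3887, 0.0894, 0.3587]
ee_rot: [[0.969, 0.237, 0.071], [0.242, -0.968, -0.072], [0.051, 0.087, -0.995]]
ft_force: [-0.4, 0.0, -1.6]
grip_width: 0.0144
t 56.42 pos [388.7  89.4 358.7] w 14.4 F [-0.4  0.  -1.6] yaw(x axis) 14.0 q [ 0. -6. 96. -4. 86. 77.]
```

```bash
python3 - <<'E'
from h import *
snap('top','t9.png',(140,70,540,370),2);snap('side','s51.png',(200,130,520,430),2)
for n in('top','side'):
    print(n,[(np.round(d['point'],4).tolist(),round(d['confidence'],2)) for d in optics.tip_of('ball0',n)][:8])
E
```

```text
top []
side []
```

```bash
python3 -m crank '[[1,[0,0,-12],0],[1,[0,5,-10],0],[1,[0,20,0],0],[1,[-6,34,0],0],[1,[-7,36,0],0]]' 120; python3 -m crank '[[1,[-7,37,0],0],[1,[-7,37,0],0],[1,[-7,37,0],0],[1,[-7,37,0],0],[1,[-7,37,0],0]]' 120; python3 -m crank '[[1,[-7,37,0],0],[1,[-7,37,3],0],[1,[-7,37,5],0],[1,[-7,37,5],0],[1,[-5,37,5],0]]' 120;python3 - <<'E'
from h import *
st();to(465,-440,180,14)
E
```

```text
clock: 57.13
position: [0.397, -0.0021, 0.3898]
ee_rot: [[0.966, 0.248, 0.072], [0.253, -0.965, -0.069], [0.052, 0.085, -0.995]]
ft_force: [0.9, -0.5, -0.9]
grip_width: 0.0147
clock: 57.55
position: [0.4081, -0.1989, 0.4082]
ee_rot: [[0.965, 0.252, 0.077], [0.257, -0.964, -0.073], [0.056, 0.09, -0.994]]
ft_force: [0.8, 0.1, -1.5]
grip_width: 0.0144
clock: 57.97
position: [0.4211, -0.4004, 0.4099]
ee_rot: [[0.965, 0.248, 0.081], [0.255, -0.964, -0.08], [0.058, 0.098, -0.993]]
ft_force: [1.4, 0.8, -0.7]
grip_width: 0.0147
t 57.97 pos [ 421.1 -400.4  409.9] w 14.7 F [ 1.4  0.8 -0.7] yaw(x axis) 14.8 q [-55.  11.  71.   1.  91.  20.]
tool shift [ 18.8  26.5 235.1] rows>= 6 dyaw world -0.8 deg -> twist 0.014 rad
```

```bash
python3 -m crank '[[1,[4,5,25],0],[1,[4,6,35],0],[1,[4,6,38],0],[1,[4,5,38],0],[1,[2,4,38],0]]' 120; python3 -m crank '[[1,[0,0,30],0],[1,[0,0,20],0],[1,[0,0,10],0],[1,[0,0,0],0],[1,[0,0,0],0]]' 120;python3 - <<'E'
from h import *
st();to(465,-440,150,14);snap('side','s52.png',(290,250,450,420),4)
E
```

```text
clock: 58.38
position: [0.4597, -0.4561, 0.2457]
ee_rot: [[0.967, 0.237, 0.091], [0.246, -0.964, -0.104], [0.063, 0.123, -0.99]]
ft_force: [-0.2, -0.5, -1.0]
grip_width: 0.0147
clock: 58.8
position: [0.4617, -0.4627, 0.1725]
ee_rot: [[0.968, 0.237, 0.079], [0.244, -0.965, -0.092], [0.055, 0.108, -0.993]]
ft_force: [0.6, 1.2, -1.0]
grip_width: 0.0145
t 58.8 pos [ 461.7 -462.7  172.5] w 14.5 F [ 0.6  1.2 -1. ] yaw(x axis) 14.2 q [-55.  25.  85.   1.  63.  20.]
tool shift [  7.5 -23.6  20.5] rows>= 1 dyaw world -0.2 deg -> twist 0.003 rad
```

```bash
python3 -m crank '[[1,[-2,-2,14],0],[1,[-2,-2,14],0],[0.64,[-3,-2,10],0],[0.63,[-4,-2,10],0],[0.63,[-4,-1,10],0]]' 40; python3 -m crank '[[0.63,[-4,-1,10],0],[0.63,[-4,-1,10],0],[0.62,[-4,-1,10],0],[0.62,[-4,-1,10],0],[0.62,[-3,0,10],0]]' 40;python3 - <<'E'
from h import *
st();snap('side','s53.png',(290,250,450,420),4)
E
```

```text
clock: 59.27
position: [0.4544, -0.4697, 0.1255]
ee_rot: [[0.967, 0.237, 0.094], [0.247, -0.963, -0.112], [0.064, 0.131, -0.989]]
ft_force: [0.5, -0.5, -0.7]
grip_width: 0.016
clock: 59.68
position: [0.4385, -0.4816, 0.0759]
ee_rot: [[0.967, 0.235, 0.098], [0.246, -0.961, -0.123], [0.066, 0.143, -0.988]]
ft_force: [-2.4, -0.6, 3.1]
grip_width: 0.0166
t 59.68 pos [ 438.5 -481.6   75.9] w 16.6 F [-2.4 -0.6  3.1] yaw(x axis) 14.3 q [-58.  29.  93.   1.  49.  17.]
```

```bash
python3 -m crank '[[0.62,[-1,0,9],0],[0.61,[0,0,7],0],[0.61,[0,0,4],0],[0.4,[0,0,0],0],[0.1,[0,0,0],0]]' 40; python3 -m crank '[[0,[0,0,0],0],[0,[-8,0,-3],0],[0,[-12,0,-6],0],[0,[-5,0,-15],0],[0,[0,0,-25],0]]' 40;python3 - <<'E'
from h import *
st();snap('side','s54.png',(290,250,450,420),4)
E
```

```text
clock: 60.15
position: [0.4382, -0.484, 0.0505]
ee_rot: [[0.968, 0.233, 0.096], [0.244, -0.963, -0.118], [0.065, 0.138, -0.988]]
ft_force: [-0.3, -0.3, -0.1]
grip_width: 0.0363
clock: 60.57
position: [0.4063, -0.4804, 0.0935]
ee_rot: [[0.967, 0.238, 0.091], [0.247, -0.963, -0.108], [0.062, 0.127, -0.99]]
ft_force: [-0.4, -0.2, 0.3]
grip_width: 0.0429
t 60.57 pos [ 406.3 -480.4   93.5] w 42.9 F [-0.4 -0.2  0.3] yaw(x axis) 14.3 q [-61.  26.  95.   2.  51.  14.]
```

```bash
python3 -m crank '[[1,[0,-10,-35],0.05],[1,[0,-15,-38],0.1],[1,[0,-15,-38],0.1],[1,[0,-15,-38],0.1],[1,[0,-15,-38],0.1]]' 40; python3 -m crank '[[1,[0,-38,0],0.1],[1,[0,-38,0],0.1],[1,[0,-38,0],0.1],[1,[0,-38,0],0.1],[1,[0,-38,0],0.05]]' 40;python3 - <<'E'
from h import *
st();to(572,284,240,-12.5)
E
```

```text
clock: 61.03
position: [0.378, -0.3911, 0.2758]
ee_rot: [[0.97, -0.228, 0.088], [-0.219, -0.97, -0.106], [0.109, 0.083, -0.99]]
ft_force: [0.5, -0.0, -0.2]
grip_width: 0.0
clock: 61.45
position: [0.454, -0.2266, 0.2804]
ee_rot: [[0.754, -0.648, 0.105], [-0.635, -0.761, -0.132], [0.166, 0.033, -0.986]]
ft_force: [0.1, -0.7, 0.1]
grip_width: -0.0003
t 61.45 pos [ 454.  -226.6  280.4] w -0.3 F [ 0.1 -0.7  0.1] yaw(x axis) -40.1 q [-38.   4.  97.  -3.  69.  93.]
tool shift [-242.2 -466.3  -15.3] rows>= 12 dyaw world 27.6 deg -> twist -0.482 rad
```

```bash
python3 -m crank '[[1,[-18,-35,-1],-0.06],[1,[-18,-35,-1],-0.06],[1,[-18,-35,-1],0],[1,[-18,-35,-1],0],[1,[-18,-35,-1],0]]' 40; python3 - <<'E'
from h import *
st();to(572,284,240,-33)
E
```

```text
clock: 61.87
position: [0.4839, -0.0278, 0.2667]
ee_rot: [[0.824, -0.555, 0.116], [-0.54, -0.831, -0.138], [0.173, 0.051, -0.984]]
ft_force: [0.2, -0.7, 0.1]
grip_width: 0.0
t 61.87 pos [483.9 -27.8 266.7] w 0.0 F [ 0.2 -0.7  0.1] yaw(x axis) -33.2 q [-12.   3. 100.  -7.  69. 114.]
tool shift [-100.2 -309.2   -6.4] rows>= 8 dyaw world 0.2 deg -> twist -0.004 rad
```

```bash
python3 -m crank '[[1,[-12,-38,-4],0],[1,[-12,-38,-4],0],[1,[-12,-38,0],0],[1,[-12,-38,0],0],[1,[-12,-38,0],0]]' 40; python3 -m crank '[[1,[-12,-38,0],0],[1,[-12,-38,0],0],[1,[-12,-30,0],0],[1,[-5,-10,0],0],[1,[0,0,0],0]]' 40; python3 - <<'E'
from h import *
st();to(565,290,60,-33);snap('top','t10.png',(140,70,540,370),2)
E
```

```text
clock: 62.28
position: [0.536, 0.1712, 0.2592]
ee_rot: [[0.822, -0.555, 0.124], [-0.54, -0.83, -0.138], [0.18, 0.046, -0.983]]
ft_force: [0.8, -1.1, 1.1]
grip_width: 0.0003
clock: 62.7
position: [0.5668, 0.3002, 0.2479]
ee_rot: [[0.826, -0.549, 0.129], [-0.535, -0.835, -0.133], [0.181, 0.041, -0.983]]
ft_force: [0.3, -0.3, -0.3]
grip_width: -0.0001
t 62.7 pos [566.8 300.2 247.9] w -0.1 F [ 0.3 -0.3 -0.3] yaw(x axis) -32.9 q [ 23.  23.  77. -10.  76. 148.]
tool shift [-30.    1.8 185.7] rows>= 5 dyaw world -0.1 deg -> twist 0.001 rad
```

```bash
python3 - <<'E'
from h import *
st(); to(565,290,60,-33)
E
python3 -m crank '[[1,[-8,0,36],0],[1,[-8,0,36],0],[1,[-7,0,36],0],[1,[-5,0,36],0],[1,[-2,0,30],0]]'
python3 -c "
from h import *
st(); to(575,275,47,-33)"
```

```text
t 62.75 pos [566.7 299.  248. ] w 0.2 F [-0.5  0.9 -0.5] yaw(x axis) -33.0 q [ 23.  23.  77. -10.  76. 148.]
tool shift [-30.6   0.7 185.8] rows>= 5 dyaw world -0.0 deg -> twist 0.001 rad
clock: 63.17
position: [0.5718, 0.2852, 0.0817]
ee_rot: [[0.819, -0.554, 0.152], [-0.539, -0.832, -0.128], [0.197, 0.023, -0.98]]
ft_force: [-0.4, -1.0, -0.2]
grip_width: 0.0001
t 63.17 pos [571.8 285.2  81.7] w 0.1 F [-0.4 -1.  -0.2] yaw(x axis) -33.4 q [ 22.  30.  90. -12.  54. 152.]
tool shift [ 1.3  5.9 35.8] rows>= 1 dyaw world 0.4 deg -> twist -0.006 rad
```

```bash
python3 -m crank '[[1,[-3,4,20],0],[1,[-3,4,20],0],[1,[12,0,2],0],[1,[12,0,2],0],[1,[8,0,1],0]]'
python3 -m crank '[[1,[8,0,1],0],[1,[8,0,1],0],[1,[8,0,1],0],[1,[8,0,1],0],[1,[8,0,1],0]]'

```

```text
clock: 63.58
position: [0.5906, 0.2491, 0.038]
ee_rot: [[0.816, -0.561, 0.139], [-0.547, -0.828, -0.127], [0.186, 0.028, -0.982]]
ft_force: [-8.7, 32.0, -2.3]
grip_width: -0.0
clock: 64.0
position: [0.5947, 0.2484, 0.0392]
ee_rot: [[0.817, -0.571, 0.083], [-0.564, -0.821, -0.089], [0.118, 0.026, -0.993]]
ft_force: [-20.5, 22.2, 3.4]
grip_width: -0.0001
```

Works. Continue.

```bash
python3 -m crank '[[1,[8,0,1],0],[1,[8,0,1],0],[1,[8,0,1],0],[1,[8,0,1],0],[1,[8,0,1],0]]'
python3 -m crank '[[1,[8,2,1],0],[1,[8,2,1],0],[1,[8,2,1],0],[1,[8,2,1],0],[1,[8,2,1],0]]'

```

```text
clock: 64.42
position: [0.5952, 0.2484, 0.04]
ee_rot: [[0.819, -0.573, 0.021], [-0.572, -0.819, -0.052], [0.047, 0.03, -0.998]]
ft_force: [-21.8, 21.4, 4.3]
grip_width: -0.0001
clock: 64.83
position: [0.5951, 0.2485, 0.0406]
ee_rot: [[0.819, -0.573, -0.027], [-0.574, -0.819, -0.0], [-0.022, 0.016, -1.0]]
ft_force: [-18.4, 25.8, 2.2]
grip_width: 0.0004
```

```bash
python3 -m crank '[[1,[-10,0,-10],0],[1,[-8,0,-35],0],[1,[0,0,-38],0],[1,[0,0,-38],0],[1,[0,0,-38],0]]'
python3 -c "
from h import *
st(); to(465,250,250,-33.5)"
```

```text
clock: 65.25
position: [0.5831, 0.2555, 0.2064]
ee_rot: [[0.819, -0.572, -0.037], [-0.572, -0.82, 0.003], [-0.032, 0.019, -0.999]]
ft_force: [2.3, -0.6, 0.1]
grip_width: 0.0002
t 65.25 pos [583.1 255.5 206.4] w 0.2 F [ 2.3 -0.6  0.1] yaw(x axis) -34.9 q [ 13.  26.  77.   1.  79. 138.]
tool shift [-95.   72.9 -39.2] rows>= 3 dyaw world 1.4 deg -> twist -0.025 rad
```

```bash
python3 - <<'E'
from h import *
snap('side','s55.png',(270,130,430,300),4)
snap('top','t11.png',(140,70,540,370),2)
E
```

```text
(no output)
```

View pics/t11.png

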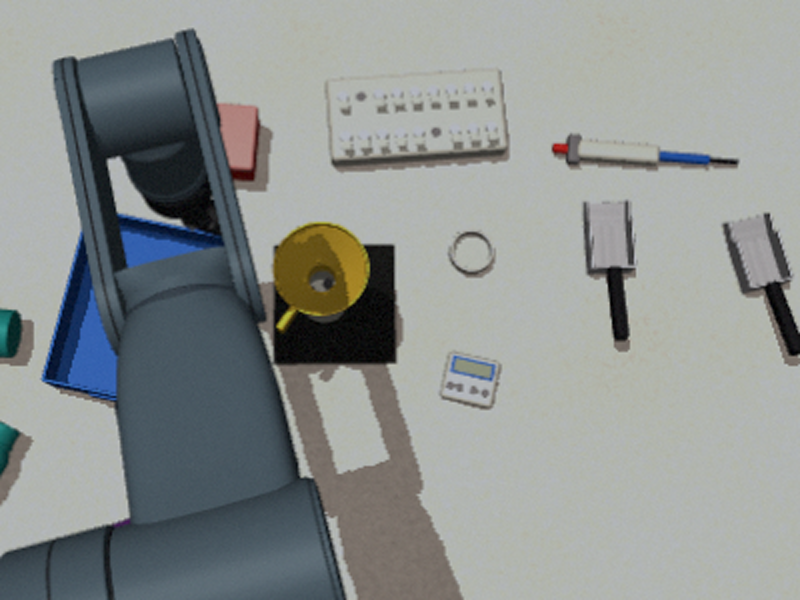

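View pics/s55.png

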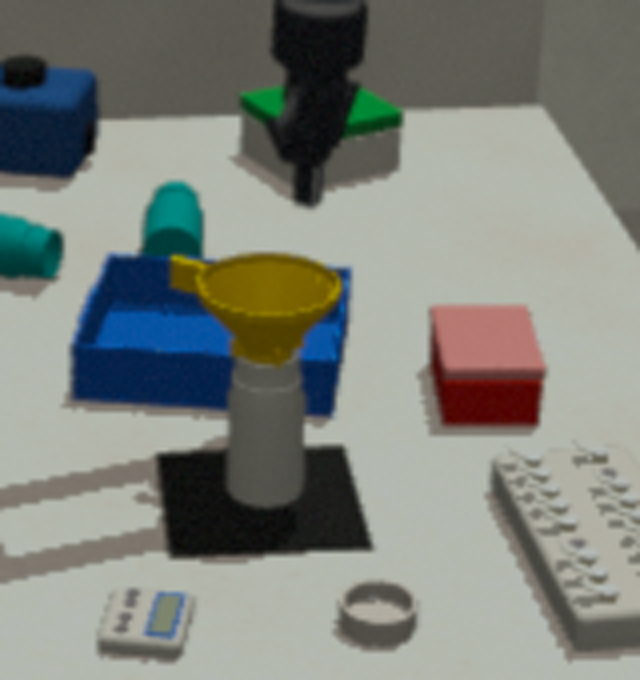

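The top view shows the funnel seated (funnel rim centre about (320,270) in the crop), both scoops empty at the right and nothing stray on the bench. The side view shows the bottle upright on the mat. I'll move next to the lug.

```bash
python3 -m crank '[[0.2,[-24,0,-18],0],[0.2,[-24,10,-10],0],[0.2,[-22,22,-10],0],[0.2,[-16,22,-2],-0.01],[0.2,[-8,18,0],-0.01]]'
python3 -c "
from h import *
st(); to(470,152,240,-33.5)"
```

```text
clock: 65.77
position: [0.4778, 0.2454, 0.2705]
ee_rot: [[0.828, -0.56, 0.006], [-0.561, -0.828, 0.013], [-0.002, -0.015, -1.0]]
ft_force: [0.4, 0.4, -0.2]
grip_width: 0.034
t 65.77 pos [477.8 245.4 270.5] w 34.0 F [ 0.4  0.4 -0.2] yaw(x axis) -34.1 q [ 15.  12.  88.   1.  79. 139.]
tool shift [46.  82.1 29.2] rows>= 2 dyaw world 0.6 deg -> twist -0.010 rad
```

```bash
python3 -m crank '[[0,[16,28,0],-0.01],[0,[14,26,0],0],[0,[12,20,0],0],[0,[4,8,0],0],[0,[0,0,0],0]]'
python3 - <<'E'
from h import *
st(); to(470,152,179,-33.5)
snap('wrist','w32.png')
snap('side','s56.png',(270,130,430,300),4)
E
```

```text
clock: 66.18
position: [0.4702, 0.1431, 0.2819]
ee_rot: [[0.835, -0.55, 0.029], [-0.551, -0.835, 0.015], [0.016, -0.028, -0.999]]
ft_force: [0.3, -0.8, 0.5]
grip_width: 0.0426
t 66.18 pos [470.2 143.1 281.9] w 42.6 F [ 0.3 -0.8  0.5] yaw(x axis) -33.4 q [  3.   6.  94.   1.  78. 127.]
tool shift [ -6.7  -4.4 102.9] rows>= 3 dyaw world -0.1 deg -> twist 0.001 rad
```

View pics/w32.png

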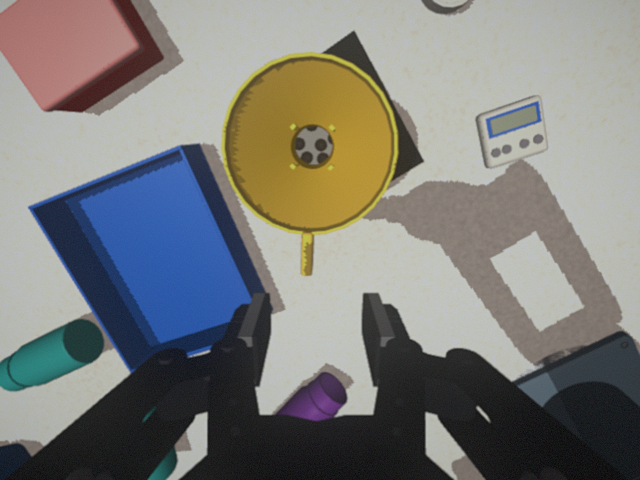

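View pics/s56.png

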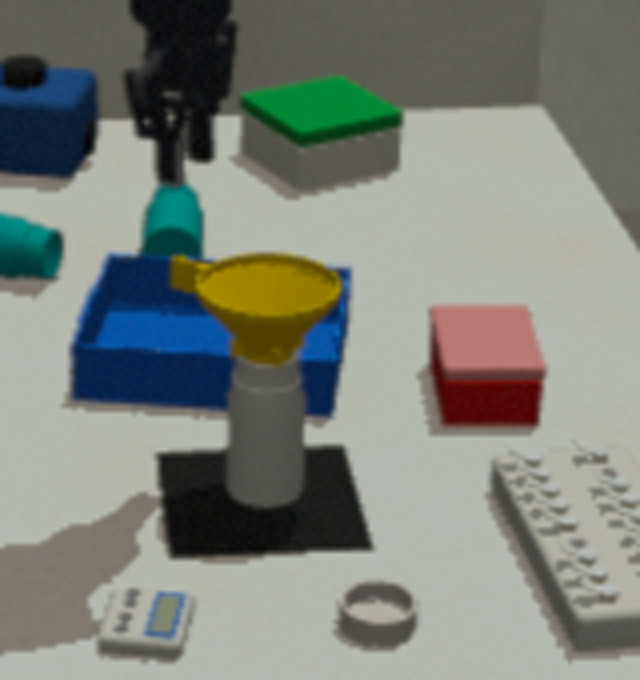

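```bash
python3 - <<'E'
from h import *
for p in [(307,236),(307,255),(306,272),(312,146)]:
    print(p, atz('wrist',[p],0.189))
snap('wrist','w33.png',(270,105,350,185),7)
E
```

```text
(307, 236) [[0.48649172 0.1457278  0.189     ]]
(307, 255) [[0.47514605 0.15332138 0.189     ]]
(306, 272) [[0.46501783 0.16094198 0.189     ]]
(312, 146) [[0.53353173 0.11049911 0.189     ]]
```

View pics/w33.png

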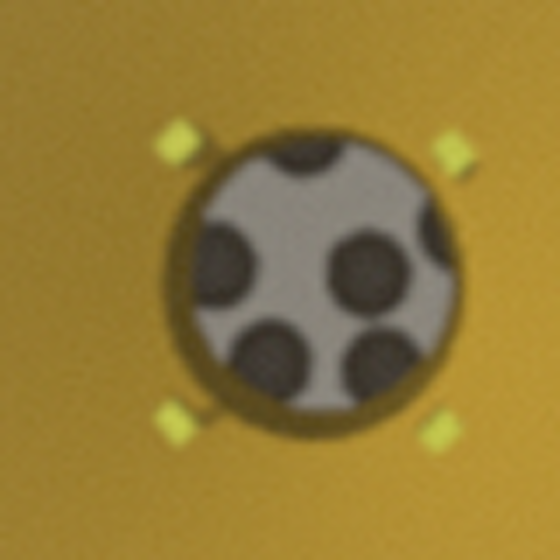

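Six balls lie on the bottle's base, seen through the funnel stem (wrist crop, around (300,270)). All are in. Now I'll grip the lug.

```bash
python3 -m crank '[[0,[-3,-3,22],0],[0,[-3,-3,22],0],[0,[0,-2,20],0],[0,[0,0,10],0],[0,[0,0,0],0]]'
python3 - <<'E'
from h import *
st(); to(472,153.2,179,-33.5)
snap('wrist','w34.png')
snap('side','s57.png',(270,130,430,300),4)
for p in [(307,236)]: pass
E
```

```text
clock: 66.75
position: [0.4744, 0.1625, 0.2061]
ee_rot: [[0.838, -0.544, 0.033], [-0.545, -0.838, 0.019], [0.017, -0.034, -0.999]]
ft_force: [-0.3, -0.3, -0.6]
grip_width: 0.0425
t 66.75 pos [474.4 162.5 206.1] w 42.5 F [-0.3 -0.3 -0.6] yaw(x axis) -33.0 q [  6.  11. 100.   1.  68. 128.]
tool shift [ 2.6 10.  26.8] rows>= 1 dyaw world -0.5 deg -> twist 0.008 rad
```

View pics/w34.png

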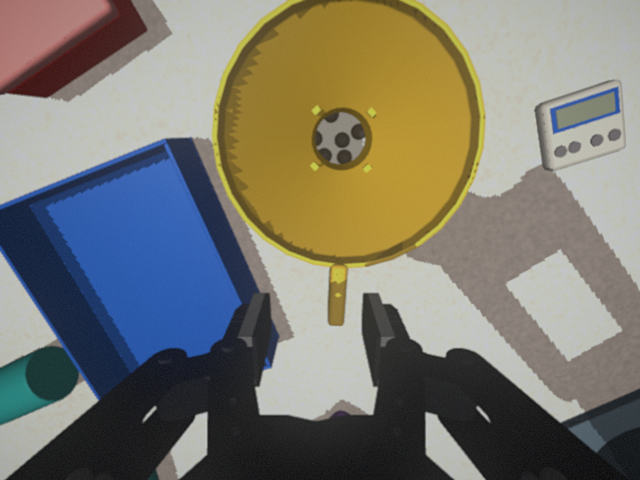

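```bash
python3 - <<'E'
from h import *
for p in [(338,267),(337,295),(336,324),(342,139)]:
    print(p, atz('wrist',[p],0.189))
to(473,153.2,179,-33.5)
E
python3 -m crank '[[0,[0,5,8],0],[0,[0,4,8],0],[0,[0,1,6],0],[0,[0,0,3],0],[0,[0,0,0],0]]'
python3 - <<'E'
from h import *
st(); to(472.5,153.2,179,-33.5)
snap('wrist','w35.png')
E
```

```text
(338, 267) [[0.48786617 0.14374917 0.189     ]]
(337, 295) [[0.47601353 0.15167551 0.189     ]]
(336, 324) [[0.46301277 0.16034644 0.189     ]]
(342, 139) [[0.53503059 0.11246709 0.189     ]]
tool shift [ 2.5  9.9 28.7] rows>= 1 dyaw world -0.5 deg -> twist 0.008 rad
clock: 67.27
position: [0.4723, 0.1547, 0.1832]
ee_rot: [[0.839, -0.543, 0.041], [-0.544, -0.839, 0.02], [0.024, -0.039, -0.999]]
ft_force: [-0.5, 0.3, -0.6]
grip_width: 0.0428
t 67.27 pos [472.3 154.7 183.2] w 42.8 F [-0.5  0.3 -0.6] yaw(x axis) -32.9 q [  5.  11. 103.   1.  64. 127.]
tool shift [0.9 1.3 4.2] rows>= 1 dyaw world -0.6 deg -> twist 0.010 rad
```

View pics/w35.png

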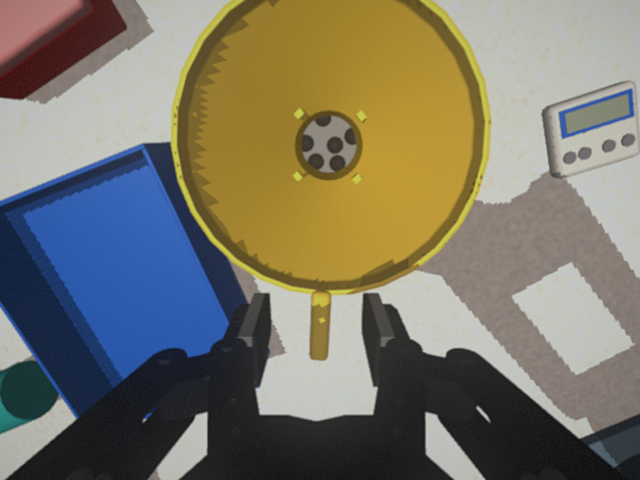

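```bash
python3 -m crank '[[0,[0,1,3],0],[0.4,[0,0,0],0],[1,[0,0,0],0],[1,[0,0,0],0],[1,[0,0,0],0]]' 80
python3 -m crank '[[1,[0,0,0],0],[1,[0,0,-4],0],[1,[0,0,-8],0],[1,[0,0,-10],0],[1,[0,0,-10],0]]' 80
python3 - <<'E'
from h import *
st()
snap('side','s58.png',(270,130,430,300),4)
snap('wrist','w36.png')
E
```

```text
clock: 67.73
position: [0.4727, 0.153, 0.1815]
ee_rot: [[0.839, -0.543, 0.043], [-0.544, -0.839, 0.018], [0.026, -0.039, -0.999]]
ft_force: [-0.7, -2.7, 2.6]
grip_width: 0.0066
clock: 68.15
position: [0.4697, 0.1525, 0.2133]
ee_rot: [[0.839, -0.543, 0.038], [-0.544, -0.839, 0.019], [0.021, -0.036, -0.999]]
ft_force: [0.1, -1.1, 0.6]
grip_width: 0.0063
t 68.15 pos [469.7 152.5 213.3] w 6.3 F [ 0.1 -1.1  0.6] yaw(x axis) -33.0 q [  4.   9. 100.   1.  68. 127.]
```

View pics/s58.png

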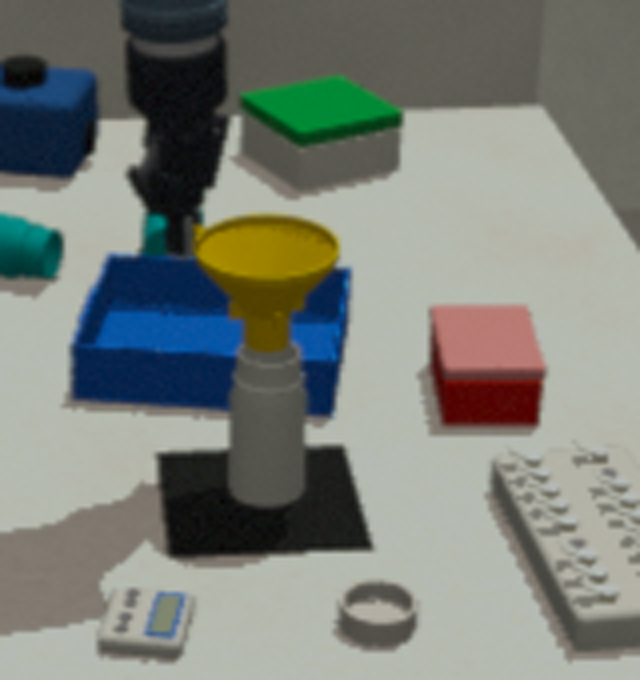

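View pics/w36.png

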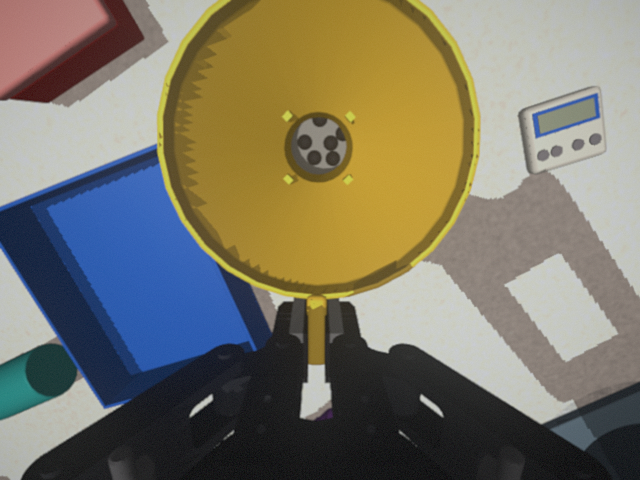

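The funnel is gripped and rising, the bottle still upright with its balls. Continue up, then over to the dish.

```bash
python3 -m crank '[[1,[2,0,-12],0],[1,[1,0,-12],0],[1,[0,0,-12],0],[1,[0,0,-6],0],[1,[0,0,0],0]]' 80
python3 - <<'E'
from h import *
st(); to(527,-44,250,-33.5)
E
```

```text
clock: 68.67
position: [0.471, 0.1513, 0.2575]
ee_rot: [[0.839, -0.543, 0.04], [-0.544, -0.839, 0.021], [0.022, -0.04, -0.999]]
ft_force: [-0.2, 0.1, -0.2]
grip_width: 0.0065
t 68.67 pos [471.  151.3 257.5] w 6.5 F [-0.2  0.1 -0.2] yaw(x axis) -32.9 q [  4.   7.  96.   1.  74. 127.]
tool shift [153.  133.8   5.6] rows>= 4 dyaw world -0.6 deg -> twist 0.010 rad
```

```bash
python3 -m crank '[[1,[12,10,0],0],[1,[18,16,0],0],[1,[20,17,0],0],[1,[20,17,0],0],[1,[20,17,0],0]]'
python3 -m crank '[[1,[18,15,0],0],[1,[16,14,0],0],[1,[12,10,0],0],[1,[6,5,0],0],[1,[0,0,0],0]]'
python3 - <<'E'
from h import *
st(); to(527,-44,150,-33.5)
E
```

```text
clock: 69.08
position: [0.5034, 0.04, 0.2536]
ee_rot: [[0.844, -0.535, 0.038], [-0.536, -0.844, 0.026], [0.018, -0.042, -0.999]]
ft_force: [0.8, 0.8, -1.5]
grip_width: 0.0062
clock: 69.5
position: [0.5243, -0.0323, 0.2478]
ee_rot: [[0.842, -0.539, 0.034], [-0.54, -0.841, 0.026], [0.014, -0.04, -0.999]]
ft_force: [-0.2, -0.8, -1.2]
grip_width: 0.0065
t 69.5 pos [524.3 -32.3 247.8] w 6.5 F [-0.2 -0.8 -1.2] yaw(x axis) -32.7 q [-17.  11.  93.   2.  75. 105.]
tool shift [ 7.2 12.3 97.5] rows>= 3 dyaw world -0.8 deg -> twist 0.015 rad
```

```bash
python3 -m crank '[[1,[3,5,16],0],[1,[3,5,20],0],[1,[1,2,20],0],[1,[0,0,20],0],[1,[0,0,6],0]]'
python3 - <<'E'
from h import *
st(); to(527,-44,110,-33.5)
snap('side','s59.png',(270,130,430,300),4)
snap('top','t12.png',(300,130,460,290),4)
snap('wrist','w37.png')
E
```

```text
clock: 69.92
position: [0.5268, -0.0409, 0.1634]
ee_rot: [[0.842, -0.538, 0.037], [-0.539, -0.842, 0.028], [0.016, -0.043, -0.999]]
ft_force: [-0.6, -0.3, -0.3]
grip_width: 0.0064
t 69.92 pos [526.8 -40.9 163.4] w 6.4 F [-0.6 -0.3 -0.3] yaw(x axis) -32.6 q [-18.  16.  99.   2.  63. 104.]
tool shift [ 1.   4.9 53.3] rows>= 2 dyaw world -0.9 deg -> twist 0.015 rad
```

View pics/s59.png

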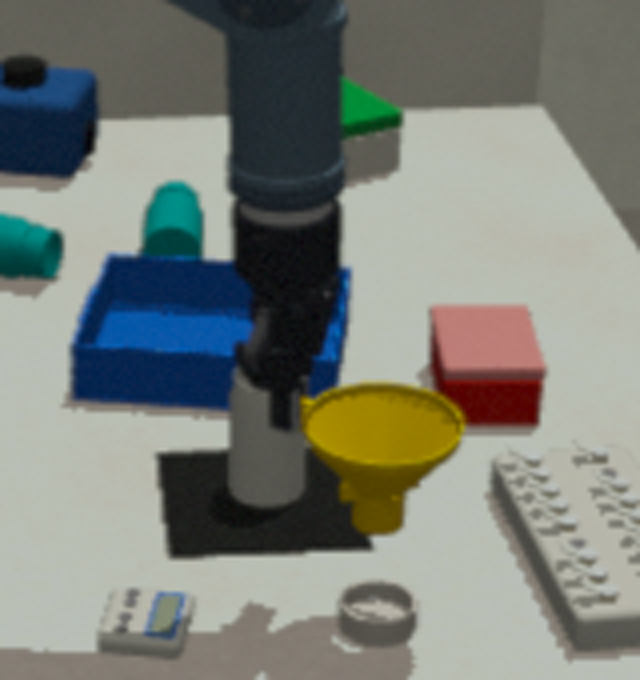

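View pics/t12.png

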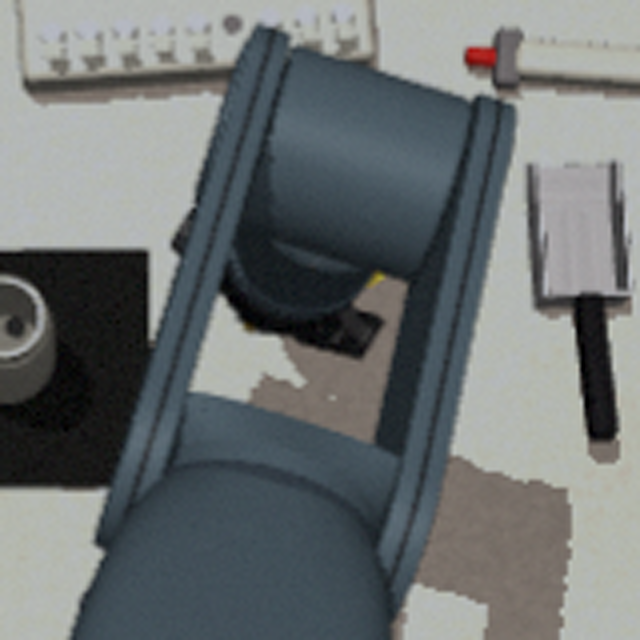

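View pics/w37.png

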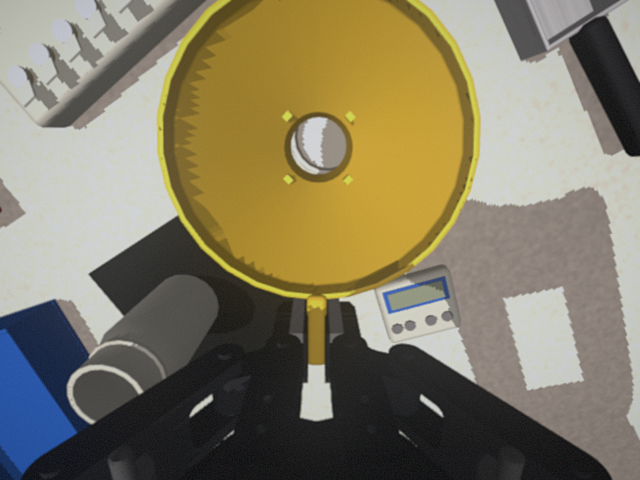

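Side view: the stem (column 378) is in line with the dish (column 377); the bottle is still standing. Lower.

```bash
python3 -m crank '[[1,[0,3,14],0],[1,[0,2,14],0],[1,[0,0,12],0],[1,[0,0,8],0],[1,[0,0,0],0]]'
python3 - <<'E'
from h import *
st(); to(527,-44,81,-33.5)
snap('side','s60.png',(320,220,420,320),6)
snap('wrist','w38.png')
E
```

```text
clock: 70.48
position: [0.5335, -0.044, 0.1251]
ee_rot: [[0.843, -0.535, 0.056], [-0.536, -0.844, 0.022], [0.035, -0.049, -0.998]]
ft_force: [0.0, -0.4, 0.0]
grip_width: 0.0063
t 70.48 pos [533.5 -44.  125.1] w 6.3 F [ 0.  -0.4  0. ] yaw(x axis) -32.5 q [-18.  18. 102.   3.  57. 103.]
tool shift [-7.1  5.6 43.7] rows>= 2 dyaw world -1.0 deg -> twist 0.018 rad
```

View pics/s60.png

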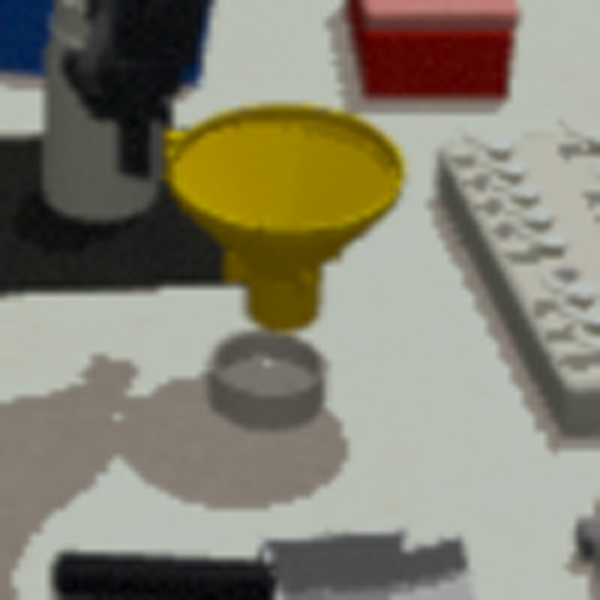

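View pics/w38.png

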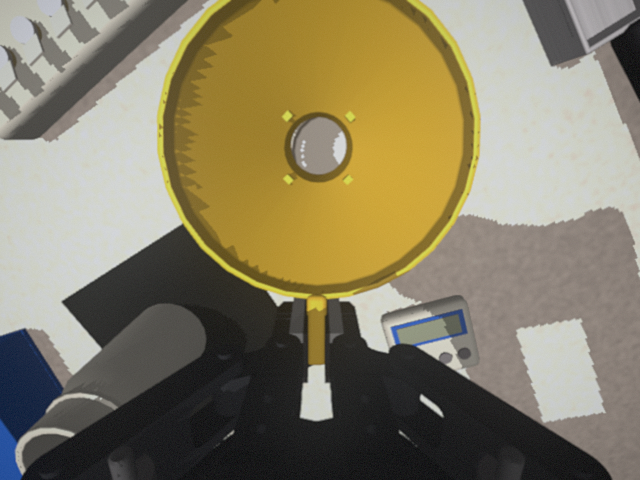

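```bash
python3 -m crank '[[1,[-5,3,3],0],[1,[-4,3,6],0],[1,[-2,1,6],0],[1,[0,0,2],0],[1,[0,0,0],0]]'
python3 - <<'E'
from h import *
st(); to(527,-44,81,-33.5)
snap('side','s61.png',(320,220,420,320),6)
E
```

```text
clock: 71.0
position: [0.5225, -0.0442, 0.1102]
ee_rot: [[0.843, -0.534, 0.063], [-0.536, -0.844, 0.02], [0.042, -0.051, -0.998]]
ft_force: [-0.3, -0.0, -0.1]
grip_width: 0.0062
t 71.0 pos [522.5 -44.2 110.2] w 6.2 F [-0.3 -0.  -0.1] yaw(x axis) -32.4 q [-19.  18. 105.   3.  54. 102.]
tool shift [ 2.4 -1.1 29.5] rows>= 1 dyaw world -1.1 deg -> twist 0.018 rad
```

View pics/s61.png

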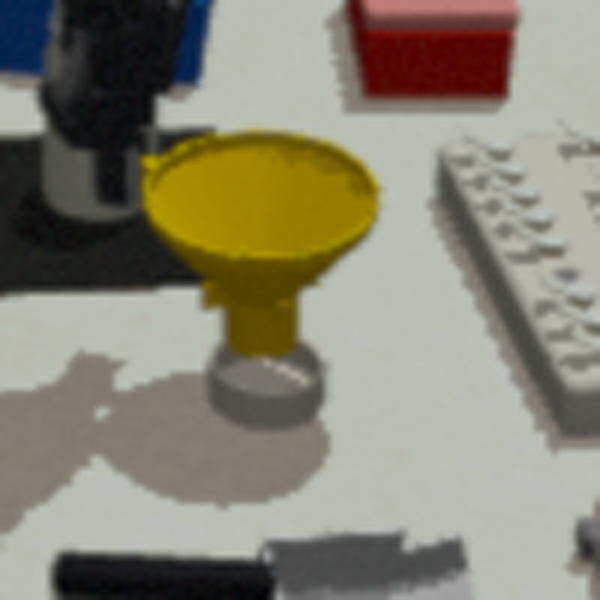

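```bash
python3 -m crank '[[1,[0,0,5],0],[1,[0,0,5],0],[1,[0,0,4],0],[1,[0,0,0],0],[1,[0,0,0],0]]'
python3 - <<'E'
from h import *
st(); to(527,-44,81,-33.5)
snap('side','s62.png',(320,220,420,320),6)
snap('wrist','w39.png')
E
```

```text
clock: 71.47
position: [0.524, -0.0441, 0.0949]
ee_rot: [[0.843, -0.534, 0.063], [-0.536, -0.844, 0.02], [0.043, -0.051, -0.998]]
ft_force: [0.4, -0.7, -0.8]
grip_width: 0.0067
t 71.47 pos [524.  -44.1  94.9] w 6.7 F [ 0.4 -0.7 -0.8] yaw(x axis) -32.5 q [-18.  20. 105.   3.  52. 102.]
tool shift [ 1.9 -1.  14. ] rows>= 1 dyaw world -1.0 deg -> twist 0.018 rad
```

View pics/s62.png

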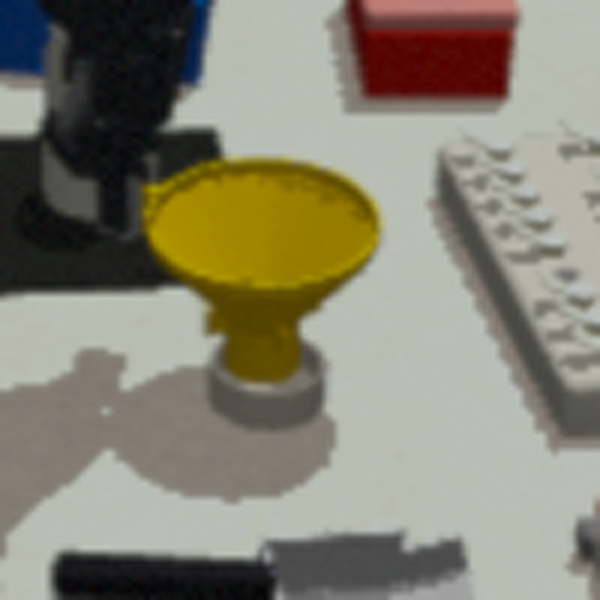

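View pics/w39.png

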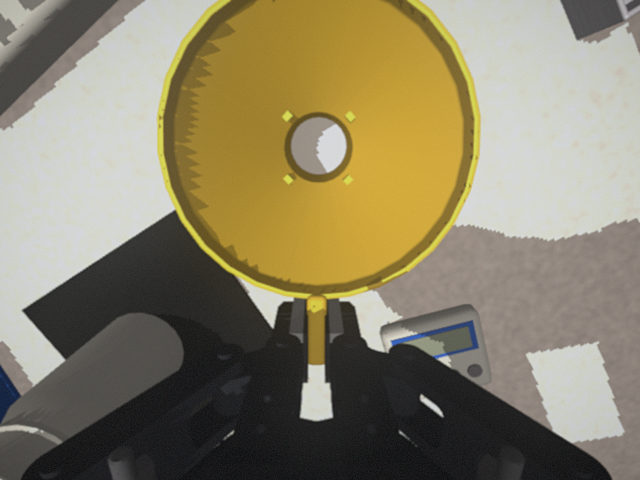

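```bash
python3 -m crank '[[1,[2,-1,5],0],[1,[0,0,5],0],[1,[0,0,3],0],[1,[0,0,2],0],[1,[0,0,0],0]]'
python3 - <<'E'
from h import *
st(); to(527,-44,80,-33.5)
snap('side','s63.png',(320,220,420,320),6)
E
```

```text
clock: 71.98
position: [0.5285, -0.0443, 0.0811]
ee_rot: [[0.843, -0.534, 0.066], [-0.536, -0.844, 0.019], [0.046, -0.051, -0.998]]
ft_force: [-1.4, -1.8, 4.5]
grip_width: 0.0065
t 71.98 pos [528.5 -44.3  81.1] w 6.5 F [-1.4 -1.8  4.5] yaw(x axis) -32.4 q [-18.  21. 106.   3.  50. 102.]
tool shift [-1.5  0.6  1. ] rows>= 1 dyaw world -1.1 deg -> twist 0.019 rad
```

View pics/s63.png

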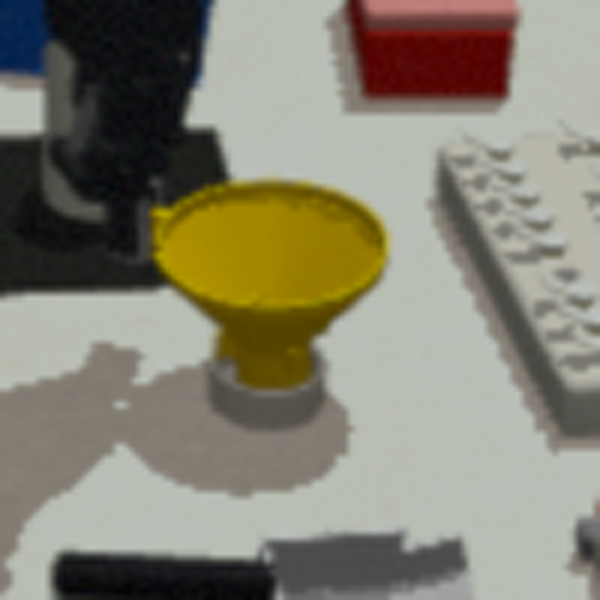

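It touches the dish floor (4.5 N), stem centred. Release, rise.

```bash
python3 -m crank '[[0.6,[0,0,0],0],[0.3,[0,0,0],0],[0.2,[0,0,0],0],[0.2,[0,0,0],0],[0.2,[0,0,0],0]]'
python3 -m crank '[[0.2,[0,0,-6],0],[0.2,[0,0,-10],0],[0.2,[0,0,-16],0],[0.2,[0,0,-20],0],[0.2,[0,0,-20],0]]'
python3 -m crank '[[0.2,[-10,0,-25],0],[0.2,[-20,0,-25],0],[0.2,[-20,0,-25],0],[0.2,[-20,0,-15],0],[0.2,[0,0,0],0]]'
python3 - <<'E'
from h import *
st()
snap('side','s64.png',(270,150,430,310),4)
snap('wrist','w40.png')
snap('top','t13.png',(140,70,540,370),2)
E
```

```text
clock: 72.45
position: [0.529, -0.0445, 0.0809]
ee_rot: [[0.843, -0.534, 0.067], [-0.536, -0.844, 0.018], [0.047, -0.051, -0.998]]
ft_force: [0.4, 0.1, 0.6]
grip_width: 0.0341
clock: 72.87
position: [0.5208, -0.0448, 0.1526]
ee_rot: [[0.844, -0.534, 0.057], [-0.536, -0.844, 0.022], [0.036, -0.049, -0.998]]
ft_force: [-0.7, 0.5, 0.2]
grip_width: 0.034
clock: 73.28
position: [0.456, -0.0092, 0.2521]
ee_rot: [[0.842, -0.535, 0.067], [-0.537, -0.843, 0.018], [0.047, -0.052, -0.998]]
ft_force: [-0.5, -0.4, 0.2]
grip_width: 0.0346
t 73.28 pos [456.   -9.2 252.1] w 34.6 F [-0.5 -0.4  0.2] yaw(x axis) -32.5 q [-17.   2. 102.   2.  72. 105.]
```

View pics/s64.png

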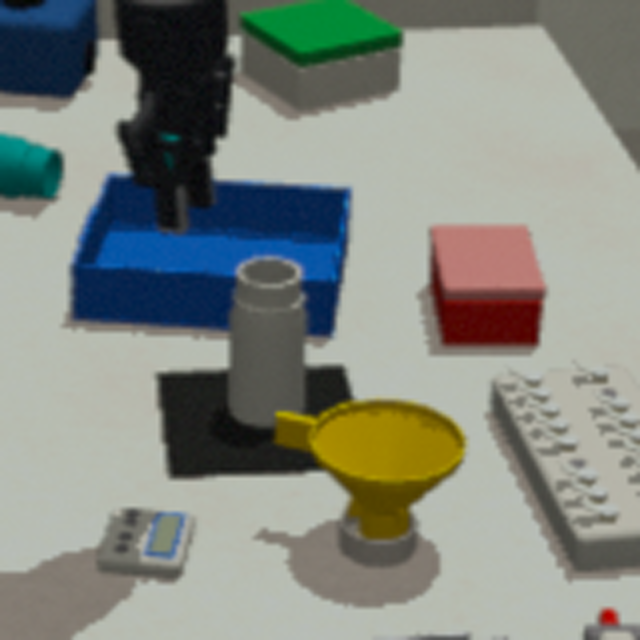

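View pics/w40.png

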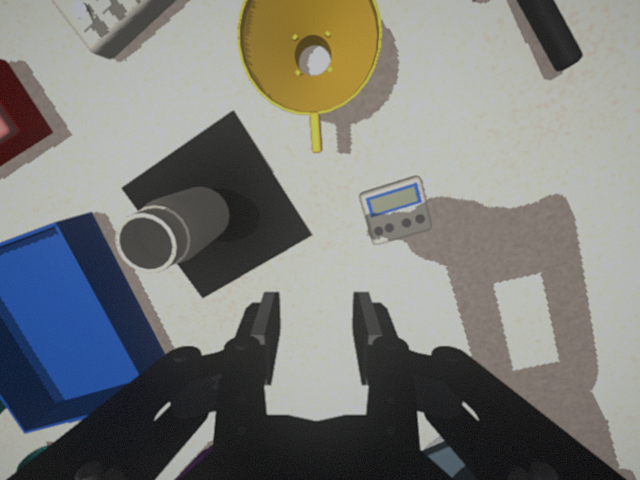

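View pics/t13.png

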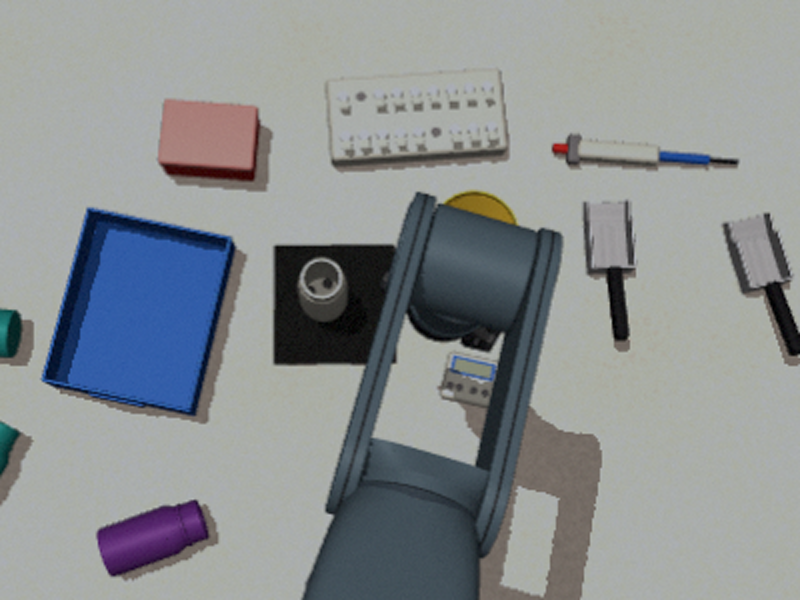

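```bash
python3 - <<'E'
from h import *
snap('side','s65.png',(300,230,500,400),4)
for n in ['funnel','rest','bottle','scoop_a','ball0']:
    print(n,[( [round(v,4) for v in d['point']],round(d['confidence'],2)) for d in optics.tip_of(n,'side')][:3])
E
```

```text
funnel [([0.5935, -0.0806, 0.0101], 0.75)]
rest [([0.7419, 0.2572, 0.0044], 0.61), ([0.589, -0.0834, -0.0024], 0.56)]
bottle [([0.2148, 0.3793, 0.0332], 0.83), ([0.5298, 0.1104, 0.0032], 0.77), ([0.7431, 0.2589, 0.0089], 0.62)]
scoop_a [([0.5816, -0.4547, -0.0029], 0.8)]
ball0 []
```

View pics/s65.png

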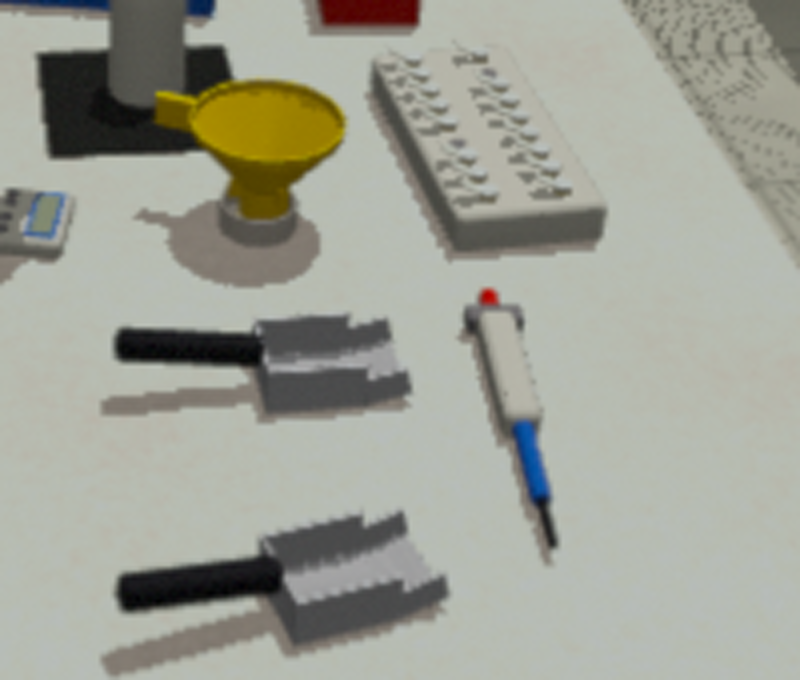

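Both scoops lie flat and empty, at rows 365 and 580. The funnel stands upright in its dish, about 5 mm off centre. I'm handing in the job.

```bash
python3 -c "
from plant import bot
print(bot.finish_job())"
```

```text
the job is handed in; nothing more can be done
None
```

The job is done and handed in at about 73 s of the 210 s; no verdict was reported. I freed the bottle, stood it on the mat, seated the funnel and poured both scoops. Then I put the funnel back in its dish and left both scoops flat on the bench.

What the last checks showed:
- **Balls:** each scoop had held 3. All 6 were counted on the bottle's base through the funnel before I lifted it. The network found no stray ball, and none showed in the pictures.
- **Bottle:** it stands upright on the mat, with its axis at about (0.530, 0.110).
- **Funnel:** it stands upright in the dish, about 5 mm off centre against the 15 mm allowed.
- **Scoops:** both lie flat and empty.
- **Timer and tip box:** they look unmoved.
- **Robot:** clear of everything when I handed in.

Three things were off:
- **Tool tilt:** it had tilted about 10 degrees, so I straightened it against the inside of the fixed bin before gripping the lug. About 3 degrees were left during the final placing.
- **Network labels:** the detector called the tip box the dish and also the bottle, and it put a second "bottle" where the purple look-alike lies. I ignored these.
- **Scoop check:** in the last view the detector reported only one of the two scoops. I judged both flat by eye from the side picture.

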